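# Load the tumble polisher with a scoop and hang its guard

## Task

With the scoop, take polishing stones from the wooden tray and tip at least four of the five into the pan of the grey tumbler in a single scoopful, never touching a stone with the gripper and leaving none outside tray and pan. Then stand the scoop back on the middle of its black mat, and lastly lift the guard out of its wooden stand and hang it fully down on the tumbler's two pins, left knuckle on left pin, with its plate on the pan's side. Leave the tin and the spool where they stand.

Things in the scene. Friction and masses are not known exactly. Their poses are not given: they have to be found in the camera images.
- tray: Fixed open wooden tray, 237 (x) by 98 (y) by 55 mm; origin under its centre. Inner floor 5 mm up, flat for x within 85 mm, 90 mm wide between side walls. Both ends are ramps rising at 60 degrees from x = +-85 mm at the floor to +-114 mm at the rim. At the start the stones lie in the -x part (x from -77 to -17 mm), nearer the robot; the +x part is empty.
- stone0: One of five alike white ceramic polishing stones: pebble 19 mm across and 16 mm tall, rounded, flat ends 8 mm across, 14 g; origin at its centre.
- stone1: One of five alike white ceramic polishing stones: pebble 19 mm across and 16 mm tall, rounded, flat ends 8 mm across, 14 g; origin at its centre.
- stone2: One of five alike white ceramic polishing stones: pebble 19 mm across and 16 mm tall, rounded, flat ends 8 mm across, 14 g; origin at its centre.
- stone3: One of five alike white ceramic polishing stones: pebble 19 mm across and 16 mm tall, rounded, flat ends 8 mm across, 14 g; origin at its centre.
- stone4: One of five alike white ceramic polishing stones: pebble 19 mm across and 16 mm tall, rounded, flat ends 8 mm across, 14 g; origin at its centre.
- scoop: Loose steel scoop, open on top and at its mouth (-x, roughly to the robot at start). Origin under the pan's centre, z up. Pan x within 36 mm, y within 38 mm, floor 2 mm thick, sides 28 mm, back 41 mm high. Upright wooden handle 16 (x) by 24 mm (y) over the back at x = 28, y = 0, z from 37 to 120 mm. About 0.12 kg. Tipped mouth down 45 degrees it empties.
- scoop_grip (a point): Middle of the graspable part of the scoop's handle, 98 mm above the scoop's underside (22 mm below the handle's top).
- scoop_pan (a point): Middle of the scoop's pan, 12 mm above its underside.
- mat: Flat fixed black mat 105 (x) by 100 (y) by 3 mm, place of the scoop; origin at the centre of its underside on the bench, top at 3 mm.
- tumbler: Fixed grey tumble polisher; origin on the bench under its pan's centre, x to its back (away from the robot), z up. Housing x -85 to 65 mm, y within 75 mm, 105 mm high. Open square pan 100 (x) by 104 mm (y) at the origin, floor at z = 45, rim at z = 105 mm, level with the front deck. Two upright steel pins on the deck at x = -72, y = +-42 mm.
- pan_floor (a point): Centre of the pan's floor, 45 mm above the bench and 60 mm under the rim.
- pin_left (a point): Foot of the left (+y) pin, on the deck at height 105 mm. Pin 6 mm thick, 34 mm tall, the top 10 mm tapering to 2 mm.
- pin_right (a point): Foot of the right (-y) pin, alike.
- guard: Loose aluminium guard, about 0.15 kg: upright plate 4 (x) by 110 (y) by 70 mm high, black grip block on top. Origin at the middle of its lower edge, z up. Two upright tubes (knuckles) on its front (-x, roughly to the robot) at x = -16, y = +-42, z 0 to 28 mm, outside 18, bore 10 mm, open at both ends. Starts upright in the stand. Hung, plate and knuckles rest on the deck.
- guard_grip (a point): Centre of the guard's grip block, 14 mm thick (guard x), 44 mm wide (guard y), 26 mm high; 83 mm above the guard's lower edge.
- knuckle_left (a point): Centre of the lower mouth of the left (+y) knuckle.
- knuckle_right (a point): Centre of the lower mouth of the right (-y) knuckle.
- stand: Fixed dark wooden stand for the guard, 50 (x) by 50 (y) by 35 mm high, with a slot 6.5 mm wide along y, its floor at 6 mm; the guard's plate stands in the slot between its knuckles. Origin at the centre of the underside.
- tin: Bystander: small loose brass tin, 34 mm across, 20 mm high, between scoop and guard; origin under its centre. Leave it where it is.
- spool: Bystander: small loose wooden spool, 32 mm across, 24 mm high, beside the tin; origin under its centre. Leave it where it is.
Not all that is in view belongs to the job. Leave any green or white look-alike of the mat alone.

How it is judged (in metres and radians):
On the way, in this order (a step that is already met when the one before it is completed fails the run):
1. at least four stones ride in the scoop, lifted clear of the tray (its underside over 60 mm high) (height (world z) of scoop above 0.06 m and (distance between each of stone0, stone1, stone2, stone3 and scoop_pan below 0.047 m or distance between each of stone0, stone1, stone2, stone4 and scoop_pan below 0.047 m or distance between each of stone0, stone1, stone3, stone4 and scoop_pan below 0.047 m or distance between each of stone0, stone2, stone3, stone4 and scoop_pan below 0.047 m or distance between each of stone1, stone2, stone3, stone4 and scoop_pan below 0.047 m)), for 0.2 s.
2. at least four stones lie in the tumbler's pan ((distance between each of stone0, stone1, stone2, stone3 and pan_floor below 0.07 m or distance between each of stone0, stone1, stone2, stone4 and pan_floor below 0.07 m or distance between each of stone0, stone1, stone3, stone4 and pan_floor below 0.07 m or distance between each of stone0, stone2, stone3, stone4 and pan_floor below 0.07 m or distance between each of stone1, stone2, stone3, stone4 and pan_floor below 0.07 m)), for 0.2 s.
3. the scoop stands upright on its mat, let go (horizontal distance between scoop and mat below 0.035 m and height (world z) of scoop below 0.008 m and angle between scoop's own z axis and vertical below 0.1 rad and linear speed of scoop below 0.02 m/s and contact force between the fingers and scoop below 0.1 N), for 0.2 s.
4. the guard hangs fully down on both pins, let go (distance between knuckle_left and pin_left below 0.008 m and distance between knuckle_right and pin_right below 0.008 m and angle between guard's own z axis and vertical below 0.2 rad and linear speed of guard below 0.02 m/s and contact force between the fingers and guard below 0.1 N), for 0.2 s.
At the end, for the whole second after the job is handed in: At least four stones in the pan, the others in pan or tray; scoop upright (within 6 degrees) on the mat, centre within 35 mm of the mat's; each knuckle's lower mouth within 8 mm of its own pin's foot, guard upright within 11 degrees; scoop and guard released and at rest (all of step 3 and all of step 4 and (distance between each of stone0, stone1, stone2, stone3 and pan_floor below 0.07 m or distance between each of stone0, stone1, stone2, stone4 and pan_floor below 0.07 m or distance between each of stone0, stone1, stone3, stone4 and pan_floor below 0.07 m or distance between each of stone0, stone2, stone3, stone4 and pan_floor below 0.07 m or distance between each of stone1, stone2, stone3, stone4 and pan_floor below 0.07 m) and (distance between stone0 and pan_floor below 0.07 m or (x of stone0 in the frame of tray between -0.116 and 0.116 m and y of stone0 in the frame of tray between -0.047 and 0.047 m and z of stone0 in the frame of tray below 0.06 m)) and (distance between stone1 and pan_floor below 0.07 m or (x of stone1 in the frame of tray between -0.116 and 0.116 m and y of stone1 in the frame of tray between -0.047 and 0.047 m and z of stone1 in the frame of tray below 0.06 m)) and (distance between stone2 and pan_floor below 0.07 m or (x of stone2 in the frame of tray between -0.116 and 0.116 m and y of stone2 in the frame of tray between -0.047 and 0.047 m and z of stone2 in the frame of tray below 0.06 m)) and (distance between stone3 and pan_floor below 0.07 m or (x of stone3 in the frame of tray between -0.116 and 0.116 m and y of stone3 in the frame of tray between -0.047 and 0.047 m and z of stone3 in the frame of tray below 0.06 m)) and (distance between stone4 and pan_floor below 0.07 m or (x of stone4 in the frame of tray between -0.116 and 0.116 m and y of stone4 in the frame of tray between -0.047 and 0.047 m and z of stone4 in the frame of tray below 0.06 m))); the robot touches nothing.
It fails at once if a stone is touched with the gripper (contact force between the fingers and stone0 above 0.3 N or contact force between the fingers and stone1 above 0.3 N or contact force between the fingers and stone2 above 0.3 N or contact force between the fingers and stone3 above 0.3 N or contact force between the fingers and stone4 above 0.3 N).
It fails at once if a bystander (tin or spool) is moved more than 30 mm (distance of any of tin, spool from where it was at the start of the episode above 0.03 m).
It also fails if it takes over 72 s, if anything falls off the work surface, if the arm or the gripper's body presses on something with over 40 N, if the wrist force passes 120 N, or if a joint passes its speed limit or range.

## Robot

A 7-joint arm with a two-finger parallel gripper is mounted at the origin on the work surface. World frame = base frame: x ahead of the robot, y to its left, z up, the work surface at z = 0. Lengths are in mm, angles in rad, forces in N, time in s.
With the tool pointing down it reaches from about 425 to 875 mm from the base axis. Payload 4.7 kg.
Tool frame: the origin (TCP) lies between the finger pads; the fingertips stand arm.tcp_to_tips ahead of it and the grasp point (between the pads) lies 11 mm behind it (arm.tcp_to_tips is the distance from the TCP to the fingertips, in mm); z points along the fingers, y is the line along which they close (so a half turn about z gives the same grasp; the last joint's range is limited). The gripper opens to 85 mm and grips with 20 to 120 N. Pads are 22 mm wide; open, the fingers measure 114 mm over their backs; the gripper's body (76 mm by 85 mm) begins 54 mm behind the grasp point. The pads swing forward as they close: fully open they stand 13 mm farther back than shut.
Start: joints at [-1.262, 0.321, -0.07, 1.45, 0.023, 1.371, -0.057], TCP at [188.884, 621.972, 217.549] pointing down, gripper open.
Joint ranges: [-2.86, 2.86], [-0.3, 2.09], [-1.38, 1.24], [0.06, 2.45], [-1.56, 4.7], [0.09, 2.05], [-2.69, 2.69]. Speed limits (rad/s): [2.57, 2.57, 3.14, 3.14, 3.14, 3.14, 3.14].

## Interface

Orientations are given as a rotation vector (axis times angle).
In Python, from plant import arm, grab_frame, camera_model, order, recognise, place_of gives the robot as it stands.
- The arm moves only by the tool send_rows, never from a script. Its argument "rows" is one flat list of numbers, 7 for each row, row after row: the closure, from 0 (fully open) to 1 (shut), then the shift along the tool's x, y, z in m, then the turn, a rotation vector about the tool's x, y, z in degrees. A call has 1 to 20 rows; each row shifts and turns the commanded pose from where the row before left it, along the tool's axes as they then stand; what a row does not reach is not made up. A row lasts 1/10 s, in which the tool goes at most 50 mm and 8.59 degrees, less where a joint would pass 70% of its speed; a pose out of reach is approached as far as the arm can. A call is refused whole if a number of a shift passes 0.05 or a number of a turn 8.59, either way. A call with a gripper value outside its range is refused whole. The fingers move at their own pace and stop on an object; "newtons" is the grip in N (left out, the last holds). Time passes only in rows, so rows that do not move let the fingers close. It gives the time, the measured TCP pose, the force, the opening and the grip force at its end, in the units of the state.
- arm.sense(): the state, without advancing time (a new reading comes with each control period).
- grab_frame(name): name is "side" or "top"; returns the picture (400x640x3 uint8, red, green, blue); there is no depth.
- camera_model(name): a dict with "vfov" (degrees; the focal length in pixels is half the picture's height over the tangent of half this angle, whatever the lens; pixels are square), "cx", "cy" (the principal point, pixels), "world_from_camera" (4x4, takes a point from camera to world coordinates). Camera axes: x right, y up, looking along -z (the intrinsics and any distortion apply to the point x, -y, -z); pixel columns grow to the right and rows downward; lengths in mm; the calibration is good to about 2 mm. A picture is of the moment at which its call begins. camera_model takes no time and is no camera call.
- order.job_done(): hands the job in; it is judged then, once.
Trained networks look in the newest picture that a camera, given by its name, has taken for a name from the list of things; names that differ only in an ending like _2 or _b are one class to them, and where a whole thing is asked for, a point or a joint stands for the part that bears it (a point fixed in the world has none). Each returns a list of dicts, best first, with "p" (0 to 1); they miss things now and then, are a little off and sometimes report something else, mostly with a low value. They report only what shows in the picture. A call takes as long as a camera call. They do not tell look-alikes from the thing itself.
- recognise(camera, label): "centre" ([column, row] in pixels, amid what is visible of it).
- place_of(camera, label): "centre" ([column, row] in pixels: a listed point, or the origin of a listed thing).
The state is a dict: "clock": time; "joints": joint angles; "qvel": joint speeds; "joint_efforts": joint torques, N m; "position": TCP position; "tcp_rot": TCP orientation; "contact_force": force on the tool from outside, world axes, zero at the start; "wrist_torque": the same for the moment, N m; "gripper_width": finger opening in mm; "gripper_force": force on a finger pad.
Only numpy, scipy, OpenCV 4.12 (cv2) and the standard library are available. Lean on these libraries where they do the work, as an engineer would, in place of code of your own. Each camera call takes 0.05 s, during which the arm holds its last target. There are 200 camera calls.

## Working session

There is one attempt and no reset: what is moved stays moved. The work goes in short steps, Python scripts to look and compute and a tool call to move; the robot and the scene stay as the last step left them, time stands still between calls to the robot, and variables do not carry over. Pictures are saved under pics/ and viewed, at most 10 in all, crops included, and the job is handed in when it is done.

Besides the shell and the picture viewer there is one more tool, called after "Request:" as name(argument=value, ...) on one line, values as JSON. send_rows: Moves the arm, as the interface text tells. Its arguments: {"type":"object","properties":{"rows":{"type":"array"},"newtons":{"type":"number"}},"required":["rows"]}

```bash
mkdir -p pics; ls
python3 - <<'E'
from plant import arm, grab_frame, camera_model, order, recognise, place_of
import cv2,numpy as np
for c in("side","top"):
    im=grab_frame(c); cv2.imwrite(f"pics/{c}0.png",im[:,:,::-1])
    m=camera_model(c); print(c,{k:(np.round(v,3).tolist() if k=="world_from_camera" else v) for k,v in m.items()})
    for l in ["tray","stone0","scoop","scoop_grip","scoop_pan","mat","tumbler","pan_floor","pin_left","pin_right","guard","guard_grip","knuckle_left","knuckle_right","stand","tin","spool"]:
        print(l,[(np.round(d["centre"]).astype(int).tolist(),round(d["p"],2)) for d in place_of(c,l)][:7])
print(arm.sense(),arm.tcp_to_tips)
E
```

```text
pics
side {'vfov': 54.50912744336564, 'cx': 322.37371911359514, 'cy': 202.46639376500903, 'world_from_camera': [[0.95, 0.194, -0.243, 264.131], [-0.311, 0.619, -0.721, -704.876], [0.011, 0.761, 0.649, 711.371], [0.0, 0.0, 0.0, 1.0]]}
tray [([373, 289], 0.58)]
stone0 [([336, 212], 0.71), ([340, 285], 0.64), ([345, 296], 0.52), ([359, 290], 0.48)]
scoop [([382, 218], 0.69)]
scoop_grip [([394, 186], 0.77), ([382, 213], 0.28)]
scoop_pan [([384, 210], 0.69)]
mat [([248, 206], 0.92), ([460, 364], 0.87), ([360, 394], 0.79), ([384, 214], 0.77), ([303, 142], 0.59)]
tumbler [([308, 176], 0.68), ([357, 293], 0.42)]
pan_floor [([310, 161], 0.71)]
pin_left [([281, 148], 0.63), ([306, 193], 0.56)]
pin_right [([298, 160], 0.89)]
guard [([308, 216], 0.54)]
guard_grip [([307, 195], 0.62), ([344, 229], 0.16)]
knuckle_left [([301, 207], 0.67), ([304, 192], 0.41)]
knuckle_right [([302, 226], 0.88), ([308, 219], 0.26), ([358, 289], 0.2)]
stand [([308, 218], 0.65), ([308, 193], 0.59)]
tin [([306, 191], 0.72), ([336, 215], 0.51)]
spool [([345, 232], 0.51)]
top {'vfov': 57.93992637008855, 'cx': 318.02935088
[... 970 characters left out ...]
ts': array([-1.26191886,  0.32099562, -0.07014231,  1.45054293,  0.02258138,
        1.37080656, -0.05690053]), 'qvel': array([ 0.00016893,  0.00176741, -0.00200158,  0.00043537, -0.00116446,
       -0.00302442, -0.00181194]), 'joint_efforts': array([ 3.36228886e-04, -4.93377328e+01, -3.81199038e-01, -3.14571440e+01,
        1.33404939e-02,  1.33907004e-03,  9.35864676e-06]), 'position': array([188.83442834, 621.9621439 , 217.53011724]), 'tcp_rot': array([4.61270969e-01, 3.10752442e+00, 4.99886183e-05]), 'contact_force': array([-0.50225872, -0.51517062,  0.23731876]), 'wrist_torque': array([-0.02953076, -0.02937169,  0.00639529]), 'gripper_force': 0.0, 'gripper_width': 85.39549267024434} 8.0
```

View pics/side0.png

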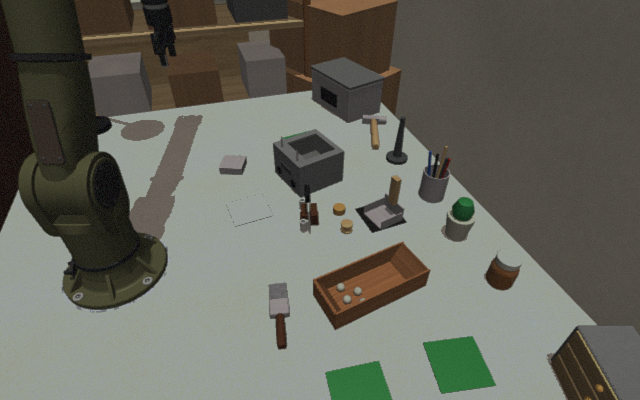

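View pics/top0.png

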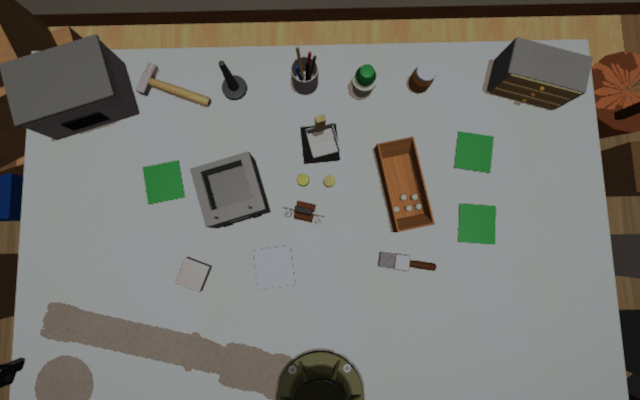

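The top view shows the scoop on the black mat at (322,143). The green mats at (474,152), (477,224) and (164,182), and the white one at (273,268), are look-alikes; only (322,143) is black and carries the scoop. The tray is at (403,185), the tumbler at (230,188), the guard in its stand at (303,211), and the tin and spool at (303,180) and (329,181). Next I'll refine the poses with wireframe fits.

```bash
cat > h.py <<'E'
from plant import arm, grab_frame, camera_model, order, recognise, place_of
import cv2,numpy as np
from scipy.optimize import minimize
from scipy.ndimage import map_coordinates
from scipy.spatial.transform import Rotation as R
CM={c:camera_model(c) for c in("side","top")}
def proj(c,P):
    m=CM[c];f=200/np.tan(np.radians(m["vfov"]/2));W=np.linalg.inv(m["world_from_camera"])
    q=np.atleast_2d(P)@W[:3,:3].T+W[:3,3]
    return np.c_[m["cx"]+f*q[:,0]/-q[:,2], m["cy"]-f*q[:,1]/-q[:,2]]
def ray(c,uv,z):
    m=CM[c];f=200/np.tan(np.radians(m["vfov"]/2));W=np.array(m["world_from_camera"])
    d=W[:3,:3]@[(uv[0]-m["cx"])/f,-(uv[1]-m["cy"])/f,-1];o=W[:3,3]
    return (o+d*(z-o[2])/d[2])[:2]
def frame(c,n=3): return np.mean([grab_frame(c) for _ in range(n)],0).astype(np.float32)
def T(p,P): # p: x,y,yaw
    c,s=np.cos(p[2]),np.sin(p[2]);P=np.asarray(P,float)
    return np.c_[p[0]+c*P[:,0]-s*P[:,1],p[1]+s*P[:,0]+c*P[:,1],P[:,2]]
def seg(*L): # polyline segments
    return [(L[i],L[i+1]) for i in range(len(L)-1)]
def rect(x0,x1,y0,y1,z): return seg((x0,y0,z),(x1,y0,z),(x1,y1,z),(x0,y1,z),(x0,y0,z))
def fit(imgs,models,p0,span=(12,12,.12)):
    """models: {cam:[segments]}; maximise normalised edge strength"""
    G={c:[cv2.GaussianBlur(imgs[c],(0,0),s).max(2)*0+cv2.GaussianBlur(imgs[c],(0,0),s).mean(2) for s in(2.0,.9)] for c in models}
    D={c:[(cv2.Sobel(g,5,1,0),cv2.Sobel(g,5,0,1)) for g in G[c]] for c in models}
    def cost(p,l):
        t=0
        for c in models:
            for a,b in models[c]:
                S=np.array(a)+np.linspace(.04,.96,25)[:,None]*(np.array(b)-np.array(a))
                uv=proj(c,T(p,S));d=uv[-1]-uv[0];L=np.hypot(*d);n=np.array([-d[1],d[0]])/max(L,1e-6)
                gx,gy=[map_coordinates(D[c][l][k],[uv[:,1],uv[:,0]],order=1) for k in(0,1)]
                t-=L*abs(np.mean(gx*n[0]+gy*n[1]))**.7
        return t
    best=None
    rng=np.random.default_rng(0)
    C=sorted([np.array(p0)]+[np.array(p0)+rng.uniform(-1,1,3)*span for _ in range(300)],key=lambda p:cost(p,0))[:6]
    for p in C:
        for l in(0,1):
            r=minimize(cost,p,args=(l,),method="Nelder-Mead",options=dict(initial_simplex=[p]+[p+d for d in np.diag([3,3,.03])],xatol=.02,fatol=.001));p=r.x
        if best is None or r.fun<best.fun: best=r
    return best.x,best.fun
TRAY=rect(-118.5,118.5,-49,49,55)
TUMB=rect(-85,65,-75,75,105)+rect(-50,50,-52,52,105)
MAT=rect(-52.5,52.5,-50,50,3)
SCOOP=seg((-36,38,30),(36,38,30),(36,38,41),(36,-38,41),(36,-38,30),(-36,-38,30))
STAND=rect(-25,25,-25,25,35)
def draw(im,c,p,S,col,k=1,o=(0,0)):
    for a,b in S:
        u=(proj(c,T(p,[a,b]))-o)*k
        cv2.line(im,*[tuple(int(v) for v in w) for w in np.round(u)],col,1,cv2.LINE_AA)
E
cat > a.py <<'E'
from h import *
imgs={c:frame(c) for c in("side","top")}
np.savez("f0.npz",**imgs)
init=dict(tray=(ray("top",(404,185),55),.2),tumbler=(ray("top",(230,188),105),.25),mat=(ray("top",(322,143),3),.05),stand=(ray("top",(304,211),35),-.2))
M=dict(tray=TRAY,tumbler=TUMB,mat=MAT,stand=STAND)
P={}
for k,(xy,y) in init.items():
    p0=[*xy,y]
    for n,cams in(("both",("side","top")),("top",("top",)),("side",("side",))):
        p,f=fit(imgs,{c:M[k] for c in cams},p0); print(k,n,np.round(p,3),round(f))
        if n=="both":P[k]=p
np.save("P.npy",P,allow_pickle=True)
out=[]
for c,(x0,y0,x1,y1),k in(("top",(180,100,440,245),3),("side",(250,120,440,330),2.8)):
    im=cv2.resize(imgs[c][y0:y1,x0:x1,::-1].astype(np.uint8),None,fx=k,fy=k,interpolation=cv2.INTER_CUBIC)
    im=cv2.convertScaleAbs(im,alpha=1.3,beta=15)
    for n in P: draw(im,c,P[n],M[n],(0,255,255),k,(x0-.5,y0-.5))
    cv2.imwrite(f"pics/{c}1.png",im)
E
python3 a.py
```

```text
tray both [ 5.35938e+02 -2.34660e+02  1.80000e-01] -18634
tray top [ 5.35774e+02 -2.35135e+02  1.79000e-01] -9413
tray side [ 5.36115e+02 -2.34301e+02  1.80000e-01] -9296
tumbler both [5.37156e+02 2.16485e+02 2.76000e-01] -17219
tumbler top [5.23885e+02 2.11645e+02 2.76000e-01] -10472
tumbler side [5.37738e+02 2.21631e+02 2.70000e-01] -7365
mat both [ 6.62119e+02 -1.75660e+01  7.60000e-02] -10741
mat top [ 6.61782e+02 -1.84050e+01  7.50000e-02] -6260
mat side [ 6.62577e+02 -1.51510e+01  8.10000e-02] -4870
stand both [ 4.72143e+02  2.78310e+01 -2.17000e-01] -4527
stand top [ 4.71899e+02  2.84150e+01 -2.40000e-01] -3037
stand side [ 4.71723e+02  2.45710e+01 -1.78000e-01] -1634
```

View pics/top1.png

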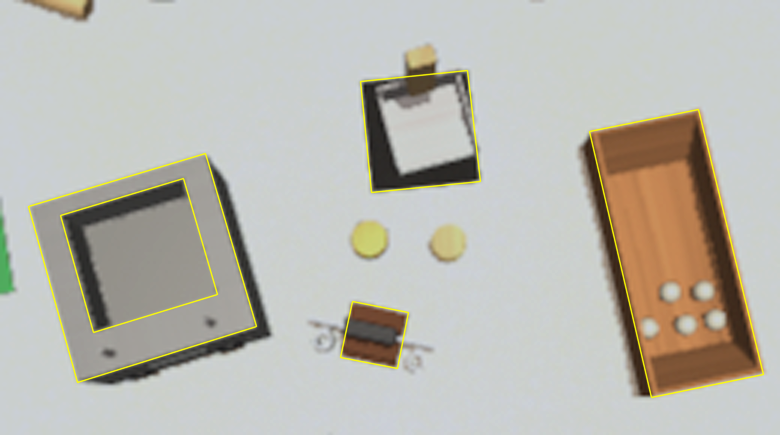

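View pics/side1.png

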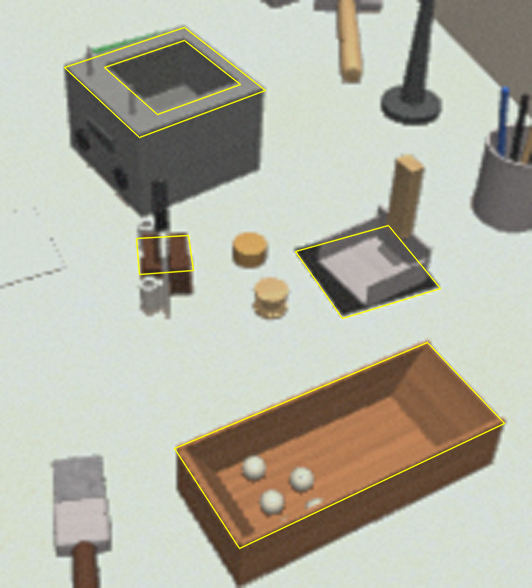

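The wireframes line up with the tray, tumbler, black mat and stand in both crops. Five stones show in the top crop, at (650,327), (670,292), (704,291), (686,324) and (716,320). The scoop and guard still need fitting.

```bash
cat > b.py <<'E'
from h import *
f=np.load("f0.npz");imgs={c:f[c] for c in f}
P=np.load("P.npy",allow_pickle=True).item()
def box(x0,x1,y0,y1,za,zb): return rect(x0,x1,y0,y1,za)+rect(x0,x1,y0,y1,zb)+[((x,y,za),(x,y,zb)) for x in(x0,x1) for y in(y0,y1)]
SC=seg((-36,38,5),(-36,38,31),(36,38,31),(36,38,44),(36,-38,44),(36,-38,31),(-36,-38,31),(-36,-38,5),(-36,38,5))+rect(20,36,-12,12,123)+seg((20,12,123),(20,12,50))+seg((20,-12,123),(20,-12,50))
GU=seg((0,-55,76),(0,55,76))+rect(-7,7,-22,22,102)+seg((-7,-22,102),(-7,-22,76))+seg((-7,22,102),(-7,22,76))
for n,M,p0,sp in(("scoop",SC,[*P["mat"][:2],.2],(12,12,.2)),("guard",GU,P["stand"],(5,5,.1))):
    for cams in(("side","top"),("top",),("side",)):
        p,s=fit(imgs,{c:M for c in cams},p0,sp); print(n,cams,np.round(p,3),round(s))
        if len(cams)==2:P[n]=p
np.save("P.npy",P,allow_pickle=True)
for l,z in(("scoop_grip",101),("guard_grip",89)):
    print(l,[np.round(ray(c,place_of(c,l)[0]["centre"],z)) for c in("top","side")],np.round(T(P[l.split("_")[0]],[[28 if z==101 else 0,0,0]])[0]))
t=P["tray"]
for uv in[(650,327),(670,292),(704,291),(686,324),(716,320)]:
    d=ray("top",(uv[0]/3+180,uv[1]/3+100),13)-t[:2];c,s=np.cos(t[2]),np.sin(t[2]);print("stone",np.round([c*d[0]+s*d[1],-s*d[0]+c*d[1]]))
print("tin/spool",ray("top",(303,180),20),ray("top",(329,181),24))
im0=[]
for c,(x0,y0,x1,y1),k in(("top",(270,110,350,235),4.4),("side",(285,170,415,250),3.4)):
    im=cv2.resize(imgs[c][y0:y1,x0:x1,::-1].astype(np.uint8),None,fx=k,fy=k,interpolation=cv2.INTER_CUBIC)
    im=cv2.convertScaleAbs(im,alpha=1.3,beta=15)
    for n,M in(("scoop",SC),("guard",GU)): draw(im,c,P[n],M,(0,255,255),k,(x0-.5,y0-.5))
    im0.append(im)
h=max(i.shape[0] for i in im0)
cv2.imwrite("pics/c2.png",np.hstack([np.pad(i,((0,h-i.shape[0]),(0,0),(0,0))) for i in im0]))
print([x for x in dir(arm) if x[0]!="_"])
E
python3 b.py
```

```text
scoop ('side', 'top') [ 6.64539e+02 -2.38260e+01  2.31000e-01] -9890
scoop ('top',) [ 6.63041e+02 -2.43800e+01  2.52000e-01] -4756
scoop ('side',) [ 6.65302e+02 -2.26410e+01  2.28000e-01] -5311
guard ('side', 'top') [479.836  21.227  -0.757] -3010
guard ('top',) [ 4.92199e+02  2.00520e+01 -2.28000e-01] -1791
guard ('side',) [ 4.63974e+02  3.03900e+00 -3.92000e-01] -2169
scoop_grip [array([691., -19.]), array([687., -25.])] [692. -17.   0.]
guard_grip [array([472.,  38.]), array([474.,  31.])] [480.  21.   0.]
stone [-60.  25.]
stone [-33.   1.]
stone [-38. -30.]
stone [-64.  -7.]
stone [-66. -34.]
tin/spool [556.80564962  29.6116282 ] [551.63323559 -40.10485434]
['IKError', 'sense', 'tcp_to_tips']
```

View pics/c2.png

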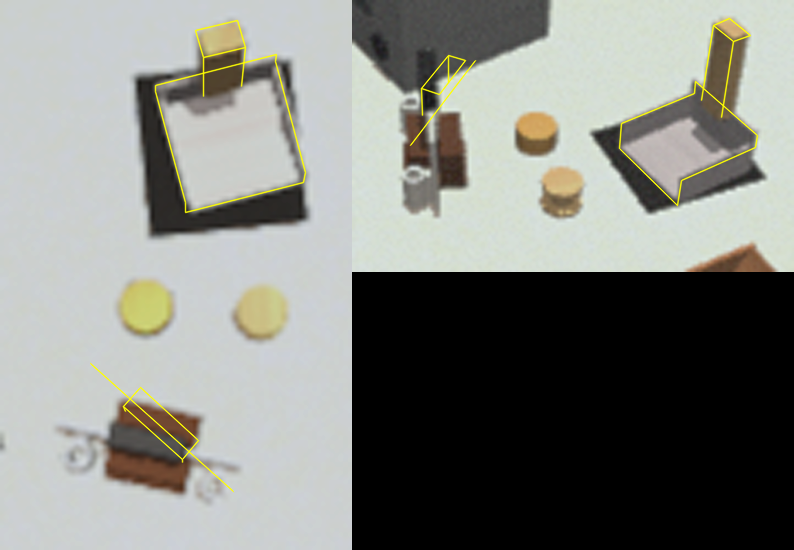

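The scoop wireframe sits on the scoop, at (664.5, -23.8) with yaw 0.23. The guard fit missed, so I'll use the stand pose and redo it later. Now planning the reach to the scoop.

```bash
cat > plan.py <<'E'
from h import *
def tool(yaw,tilt=0):  # tool y at angle yaw (rad) outward, z down; tilt>0: turns tool about world-horizontal axis (yaw+90deg), z swings outward(+y dir)
    c,s=np.cos(yaw),np.sin(yaw)
    R0=np.array([[-s,c,0],[c,s,0],[0,0,-1]]).T@np.eye(3)
    R0=np.column_stack([[-s,c,0],[c,s,0],[0,0,-1]])
    ax=np.array([-s,c,0])
    return R.from_rotvec(-ax*tilt)*R.from_matrix(R0)
def plan(p,r,cur=None):
    """turn first (tool frame, deg), then shift (mm) in the turned frame"""
    s=arm.sense();cp,cr=(s["position"],R.from_rotvec(s["tcp_rot"])) if cur is None else cur
    print("turn",np.round(np.degrees((cr.inv()*r).as_rotvec()),1),"shift",np.round(r.inv().apply(np.array(p)-cp),1),"pos",np.round(p,1))
    return np.array(p),r
E
python3 - <<'E'
from plan import *
g=T((664.5,-23.8,.231),[[28,0,0]])[0]
c=plan([g[0],g[1],217],tool(.231)); plan([g[0],g[1],90],tool(.231),c)
E
```

```text
turn [ 0.  -0.  59.9] shift [-7.375e+02  3.431e+02  6.000e-01] pos [691.8 -17.4 217. ]
turn [0. 0. 0.] shift [  0.   0. 127.] pos [691.8 -17.4  90. ]
```

Request:
send_rows(rows=[0,0,0,0,0,0,6,0,0,0,0,0,0,8.5,0,0,0,0,0,0,8.5,0,0,0,0,0,0,8.5,0,0,0,0,0,0,8.5,0,0,0,0,0,0,8.5,0,0,0,0,0,0,8.5,0,-0.015,0.007,0,0,0,2.9,0,-0.03,0.014,0,0,0,0,0,-0.037,0.017,0,0,0,0,0,-0.037,0.017,0,0,0,0,0,-0.037,0.017,0,0,0,0,0,-0.037,0.017,0,0,0,0,0,-0.037,0.017,0,0,0,0,0,-0.037,0.017,0,0,0,0,0,-0.037,0.017,0,0,0,0,0,-0.037,0.017,0,0,0,0,0,-0.037,0.017,0,0,0,0,0,-0.037,0.017,0,0,0,0])

```text
clock: 4.2
position: [471.3, 259.2, 217.8]
tcp_rot: [-1.95, -2.463, -0.001]
contact_force: [1.4, 0.4, -0.2]
gripper_width: 85.4
gripper_force: 0.0
```

Request:
send_rows(rows=[0,-0.037,0.017,0,0,0,0,0,-0.037,0.017,0,0,0,0,0,-0.037,0.017,0,0,0,0,0,-0.037,0.017,0,0,0,0,0,-0.037,0.017,0,0,0,0,0,-0.037,0.017,0,0,0,0,0,-0.037,0.017,0,0,0,0,0,-0.025,0.012,0,0,0,0,0,-0.01,0.006,0,0,0,0,0,0,0,0,0,0,0])

```text
clock: 5.2
position: [670.9, 4.6, 217.3]
tcp_rot: [1.954, 2.46, -0.002]
contact_force: [-0.7, -0.4, -0.7]
gripper_width: 85.3
gripper_force: 0.0
```

Run:
```python
from plan import *
g=T((664.5,-23.8,.231),[[28,0,0]])[0]
s=arm.sense();print(s["position"],s["joints"].round(2),s["clock"])
plan([g[0],g[1],90],tool(.231))
```

```text
[670.85282704   4.60424771 217.26685894] [-0.47  0.4   0.58  1.41 -0.22  1.39  0.33] 5.2
turn [-0.   0.  -0.2] shift [-26.2  15.3 127.3] pos [691.8 -17.4  90. ]
```

Request:
send_rows(newtons=60, rows=[0,-0.013,0.008,0,0,0,0,0,-0.013,0.007,0,0,0,0,0,0,0,0.025,0,0,0,0,0,0,0.025,0,0,0,0,0,0,0.025,0,0,0,0,0,0,0.025,0,0,0,0,0,0,0.02,0,0,0,0,0,0,0.007,0,0,0,0,0,0,0,0,0,0,1,0,0,0,0,0,0,1,0,0,0,0,0,0,1,0,0,0,0,0,0,1,0,0,0,0,0,0,1,0,0,0,0,0,0,1,0,0,0,0,0,0,1,0,0,0,0,0,0,1,0,0,0,0,0,0])

```text
clock: 6.9
position: [691.8, -14.7, 91.0]
tcp_rot: [1.951, 2.462, 0.001]
contact_force: [0.4, -0.5, 2.3]
gripper_width: 14.5
gripper_force: 61.8
```

```bash
cat > c.py <<'E'
from plan import *
s=arm.sense();print(s["position"],s["clock"])
im=[]
for c,(x0,y0,x1,y1),k in(("top",(270,80,370,200),4),("side",(340,120,440,240),4)):
    f=frame(c,1)[y0:y1,x0:x1,::-1].astype(np.uint8);im.append(cv2.resize(f,None,fx=k,fy=k,interpolation=cv2.INTER_CUBIC))
cv2.imwrite("pics/c3.png",np.hstack(im))
E
python3 c.py
```

```text
[691.83174982 -14.67455587  91.00402941] 6.9
```

View pics/c3.png

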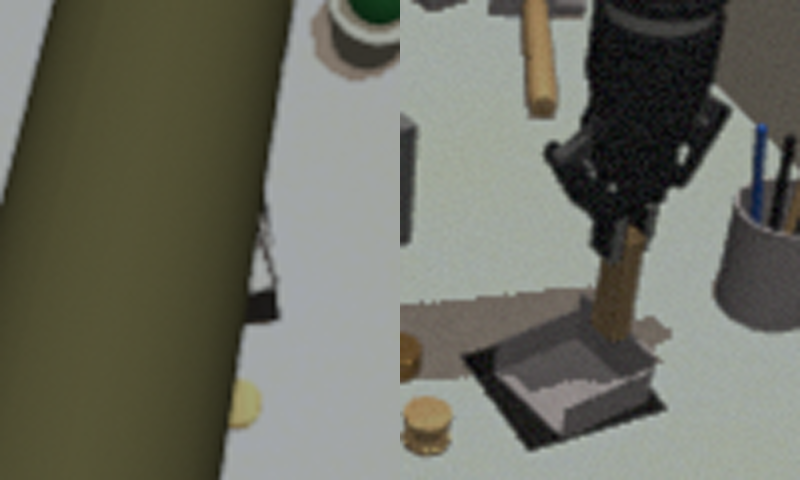

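The scoop's handle is held flush (width 14.5 mm, 62 N), and it still stands on the black mat at the right of the crop. Next is the carry to the tray's empty end.

```bash
cat >> plan.py <<'E'
P=np.load("P.npy",allow_pickle=True).item()
OFF=np.array([28.7,2.6,88.])
def scoop_tcp(p,yaw,tilt=0): # world scoop origin -> tcp. tilt>0 = mouth down (handle toward robot)
    r=tool(yaw,tilt)
    # at tilt 0: scoop x = tool y, scoop y = tool x, scoop z=-tool z
    return np.array(p)+r.apply([OFF[1],OFF[0],-OFF[2]]),r
def tr(n,x,y,z): return np.array([*T(P[n],[[x,y,0]])[0][:2],z])
E
python3 - <<'E'
from plan import *
s=arm.sense();p=s["position"];c=(p+[0,0,92],R.from_rotvec(s["tcp_rot"]))
y=P["tray"][2]
c=plan(*scoop_tcp(tr("tray",40,-4,95),y),c);c=plan(*scoop_tcp(tr("tray",40,-4,7),y),c);plan(*scoop_tcp(tr("tray",-47,-4,7),y),c)
E
```

```text
turn [0.1 0.  2.9] shift [-190. -124.   -0.] pos [ 603.8 -223.8  183. ]
turn [0. 0. 0.] shift [ 0.  0. 88.] pos [ 603.8 -223.8   95. ]
turn [0. 0. 0.] shift [  0. -87.   0.] pos [ 518.2 -239.3   95. ]
```

Request:
send_rows(rows=[1,0,0,-0.01,0,0,0,1,0,0,-0.022,0,0,0,1,0,0,-0.03,0,0,0,1,0,0,-0.03,0,0,2.9,1,-0.01,-0.006,0,0,0,0,1,-0.02,-0.013,0,0,0,0,1,-0.02,-0.013,0,0,0,0,1,-0.02,-0.013,0,0,0,0,1,-0.02,-0.013,0,0,0,0,1,-0.02,-0.013,0,0,0,0,1,-0.02,-0.013,0,0,0,0,1,-0.02,-0.013,0,0,0,0,1,-0.02,-0.013,0,0,0,0,1,-0.014,-0.01,0,0,0,0,1,-0.006,-0.004,0,0,0,0,1,0,0,0,0,0,0,1,0,0,0,0,0,0])

```text
clock: 8.7
position: [604.0, -222.3, 182.3]
tcp_rot: [-2.011, -2.413, -0.002]
contact_force: [0.9, 0.8, 0.1]
gripper_width: 14.2
gripper_force: 61.3
```

Run:
```python
from plan import *
s=arm.sense();print(s["position"],s["clock"],s["joints"].round(2),s["contact_force"])
y=P["tray"][2];c=plan(*scoop_tcp(tr("tray",40,-4,7),y))
im=[]
for c,(x0,y0,x1,y1),k in(("top",(350,120,450,240),4),("side",(300,170,440,330),3)):
    f=frame(c,1)[y0:y1,x0:x1,::-1].astype(np.uint8);im.append(cv2.resize(f,None,fx=k,fy=k,interpolation=cv2.INTER_CUBIC))
cv2.imwrite("pics/c4.png",np.hstack(im))
```

```text
[ 603.99472507 -222.29951703  182.27493192] 8.7 [-0.2   0.37  0.66  1.54 -0.24  1.31  0.67] [0.8602301  0.76322574 0.10735451]
turn [ 0.  -0.1  0.1] shift [-1.4 -0.5 87.3] pos [ 603.8 -223.8   95. ]
```

View pics/c4.png

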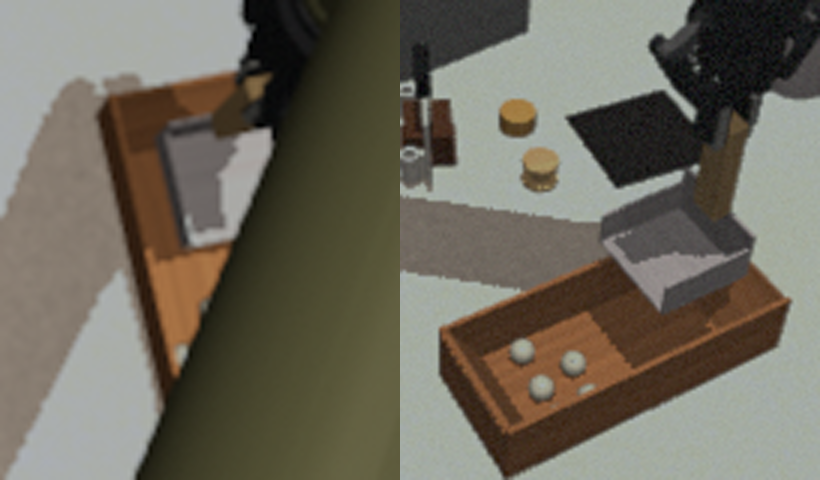

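The scoop hangs level over the tray's empty end, with the stones at the far end. I'll check the scoop's pose in the side view before lowering.

```bash
cat > scfit.py <<'E'
from plan import *
def scmodel(z):
    b=seg((-36,38,2),(-36,38,28),(36,38,28),(36,38,41),(36,-38,41),(36,-38,28),(-36,-38,28),(-36,-38,2),(-36,38,2))+seg((20,12,90),(20,12,45))+seg((20,-12,90),(20,-12,45))
    return [tuple((q[0],q[1],q[2]+z) for q in s) for s in b]
E
python3 - <<'E'
from scfit import *
s=arm.sense();z=s["position"][2]-88
o=s["position"]-R.from_rotvec(s["tcp_rot"]).apply([OFF[1],OFF[0],-OFF[2]]);print("expected",o)
im={"side":frame("side",3)}
for dz in(-3,0,3):
    p,f=fit(im,{"side":scmodel(z+dz)},[o[0],o[1],P["tray"][2]],(6,6,.06));print(dz,p.round(2),round(f))
    d=T([0,0,-P["tray"][2]],[[p[0]-P["tray"][0],p[1]-P["tray"][1],0]])[0];print("in tray",d.round(1))
E
```

```text
expected [ 576.50229457 -229.57372873   94.28949861]
-3 [ 5.7872e+02 -2.2607e+02  1.7000e-01] -5109
in tray [43.6  0.8  0. ]
0 [ 5.7772e+02 -2.2827e+02  1.5000e-01] -5095
in tray [42.2 -1.2  0. ]
3 [ 5.7622e+02 -2.3057e+02  1.5000e-01] -5093
in tray [40.4 -3.2  0. ]
```

Request:
send_rows(rows=[1,-0.001,0,0.02,0,0,0,1,0,0,0.02,0,0,0,1,0,0,0.02,0,0,0,1,0,0,0.015,0,0,0,1,0,0,0.008,0,0,0,1,0,0,0.004,0,0,0,1,0,0,0,0,0,0])

```text
clock: 9.65
position: [603.7, -224.7, 95.5]
tcp_rot: [-2.013, -2.412, 0.0]
contact_force: [-0.2, -0.3, -1.3]
gripper_width: 14.4
gripper_force: 61.3
```

Request:
send_rows(rows=[1,0,0,0.001,0,0,0,1,0,0,0.001,0,0,0,1,0,0,0,0,0,0])

```text
clock: 9.95
position: [603.9, -224.9, 94.0]
tcp_rot: [2.012, 2.412, 0.001]
contact_force: [-0.7, 0.7, -1.3]
gripper_width: 14.6
gripper_force: 61.3
```

Request:
send_rows(rows=[1,0,0,0.001,0,0,0,1,0,0,0,0,0,0,1,0,0,0,0,0,0])

```text
clock: 10.25
position: [604.1, -224.8, 93.1]
tcp_rot: [2.012, 2.411, 0.001]
contact_force: [0.9, 0.5, 1.7]
gripper_width: 14.6
gripper_force: 61.6
```

Request:
send_rows(rows=[1,0,0,0.001,0,0,0,1,0,0,0,0,0,0,1,0,0,0,0,0,0])

```text
clock: 10.55
position: [604.4, -224.8, 92.9]
tcp_rot: [2.012, 2.411, 0.002]
contact_force: [-0.3, 0.4, 6.4]
gripper_width: 14.5
gripper_force: 62.4
```

Request:
send_rows(rows=[1,0,-0.003,0,0,0,0,1,0,-0.005,0,0,0,0,1,0,-0.006,0,0,0,0,1,0,-0.006,0,0,0,0,1,0,-0.006,0,0,0,0,1,0,-0.006,0,0,0,0,1,0,-0.006,0,0,0,0,1,0,-0.006,0,0,0,0,1,0,-0.006,0,0,0,0,1,0,-0.006,0,0,0,0,1,0,-0.006,0,0,0,0,1,0,-0.006,0,0,0,0,1,0,-0.004,0,0,0,0,1,0,0,0,0,0,0])

```text
clock: 11.95
position: [534.8, -238.1, 93.4]
tcp_rot: [2.01, 2.408, 0.005]
contact_force: [4.3, 0.5, 7.1]
gripper_width: 14.6
gripper_force: 62.4
```

Run:
```python
from plan import *
s=arm.sense();print(s["position"],s["clock"],s["contact_force"])
plan(*scoop_tcp(tr("tray",-47,-4,5),P["tray"][2]))
im=[]
for c,(x0,y0,x1,y1),k in(("top",(360,150,440,240),4),("side",(310,220,440,330),3.6)):
    f=frame(c,1)[y0:y1,x0:x1,::-1].astype(np.uint8);im.append(cv2.resize(f,(int((x1-x0)*k),396),interpolation=cv2.INTER_CUBIC))
cv2.imwrite("pics/c5.png",np.hstack(im))
```

```text
[ 534.81400492 -238.11758873   93.38592328] 11.95 [4.31840668 0.5008958  7.11644781]
turn [0.3 0.1 0. ] shift [  1.8 -16.6   0.4] pos [ 518.2 -239.3   93. ]
```

View pics/c5.png

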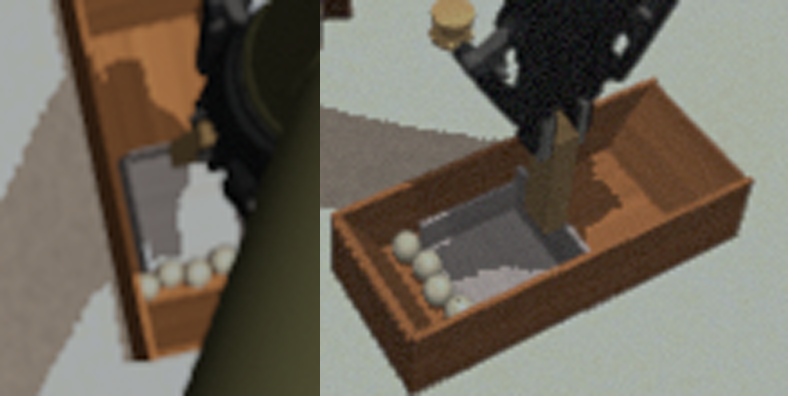

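Four stones show in a row along the lip, at about (406,247), (428,263), (437,290) and (458,305) in the side crop. The ramp is just behind them, so I'll keep pushing.

Request:
send_rows(rows=[1,0.001,-0.003,0,0,0,0,1,0.001,-0.003,0,0,0,0,1,0,-0.003,0,0,0,0,1,0,-0.003,0,0,0,0,1,0,-0.003,0,0,0,0,1,0,-0.002,0,0,0,0,1,0,0,0,0,0,0,1,0,0,0,0,0,0])

```text
clock: 12.85
position: [523.7, -238.9, 95.3]
tcp_rot: [2.003, 2.401, 0.014]
contact_force: [12.7, 0.8, 6.9]
gripper_width: 14.9
gripper_force: 63.3
```

```bash
cat > st.py <<'E'
from plan import *
s=arm.sense();print(s["position"],s["clock"],s["contact_force"])
plan(*scoop_tcp(tr("tray",-48,-4,5),P["tray"][2]))
d=T([0,0,-P["tray"][2]],[[*(s["position"]-R.from_rotvec(s["tcp_rot"]).apply([OFF[1],OFF[0],-OFF[2]])-[*P["tray"][:2],0])[:2],0]])[0];print("scoop in tray",d)
im=frame("side",3);np.save("last.npy",im)
g=im.min(2).astype(np.uint8);x0,y0=310,220
sub=im[220:330,310:440]
cc=cv2.HoughCircles(cv2.resize(sub.min(2).astype(np.uint8),None,fx=4,fy=4,interpolation=cv2.INTER_CUBIC),cv2.HOUGH_GRADIENT,1,20,param1=80,param2=14,minRadius=10,maxRadius=20)
if cc is not None:
    for u in cc[0]:
        xy=ray("side",(u[0]/4+x0,u[1]/4+y0),15);q=T([0,0,-P["tray"][2]],[[xy[0]-P["tray"][0],xy[1]-P["tray"][1],0]])[0]
        v=im[int(u[1]/4+y0),int(u[0]/4+x0)]
        print("circ in tray",q[:2].round(),u.round(),v)
E
python3 st.py
```

```text
[ 523.65002228 -238.91363088   95.33751853] 12.85 [12.74831939  0.84215083  6.91328636]
turn [0.9 0.3 0. ] shift [ 0.6 -6.4  2.3] pos [ 517.2 -239.5   93. ]
scoop in tray [-40.10160066  -5.07883803   0.        ]
circ in tray [-75.  -2.] [124. 324.  17.] [167.33333 172.66667 155.33333]
circ in tray [-73.  19.] [106. 292.  19.] [166.33333 174.      165.66667]
circ in tray [-78.  38.] [ 82. 270.  13.] [167.      173.      153.66667]
circ in tray [ 53. 168.] [162.  44.  17.] [89.333336 79.666664 66.666664]
circ in tray [ 28. 156.] [138.  70.  16.] [68.       68.333336 66.666664]
```

Request:
send_rows(rows=[1,0,0.007,0,0,0,0,1,0,0.007,0,0,0,0,1,0.004,0,0,0,0,0,1,0.004,0,0,0,0,0,1,0.003,0,0,0,0,0,1,0,-0.003,0,0,0,0,1,0,-0.003,0,0,0,0,1,0,-0.003,0,0,0,0,1,0,0,0,0,0,0])

```text
clock: 13.9
position: [523.7, -228.2, 94.4]
tcp_rot: [2.005, 2.404, 0.008]
contact_force: [9.7, -0.8, 7.4]
gripper_width: 14.4
gripper_force: 62.7
```

```bash
python3 st.py
```

```text
[ 523.72614505 -228.22247315   94.41836647] 13.9 [ 9.68231752 -0.76366502  7.35927692]
turn [0.6 0.3 0. ] shift [-9.9 -8.4  1.4] pos [ 517.2 -239.5   93. ]
scoop in tray [-38.60814696   5.46348851   0.        ]
circ in tray [-78.  37.] [ 84. 272.  14.] [167.66667 175.      157.     ]
circ in tray [-76.  18.] [104. 296.  15.] [167.      169.33333 151.66667]
circ in tray [-75.  -2.] [124. 322.  16.] [167.66667 174.33333 156.66667]
circ in tray [-65. -15.] [152. 332.  12.] [166.33333 173.      162.33333]
```

Request:
send_rows(rows=[1,-0.003,0,0,0,0,0,1,-0.003,-0.001,0,0,0,0,1,-0.003,-0.001,0,0,0,0,1,-0.002,-0.001,0,0,0,0,1,0,-0.002,0,0,0,0,1,0,0,0,0,0,0])

```text
clock: 14.65
position: [523.8, -233.9, 95.2]
tcp_rot: [2.004, 2.409, 0.021]
contact_force: [11.3, 8.8, 13.3]
gripper_width: 14.7
gripper_force: 63.5
```

```bash
python3 st.py
```

```text
[ 523.81258175 -233.90680828   95.21620446] 14.65 [11.32297466  8.81257943 13.32805342]
turn [ 0.9 -0.1  0.2] shift [-4.3 -7.5  2.2] pos [ 517.2 -239.5   93. ]
scoop in tray [-39.10526866   0.42860881   0.        ]
circ in tray [-77.  16.] [104. 300.  15.] [168.33333 172.33333 158.     ]
circ in tray [-79.  35.] [ 84. 276.  16.] [167.66667 173.33333 154.66667]
circ in tray [-76.  -5.] [124. 328.  18.] [166.      165.33333 146.66667]
circ in tray [-63. -16.] [156. 334.  16.] [166.      171.66667 153.33333]
```

Request:
send_rows(rows=[1,0,0.004,0,0,0,0,1,-0.003,0.003,0,0,0,0,1,-0.004,0,0,0,0,0,1,-0.003,0,0,0,0,0,1,0,0,0,0,0,0])

```text
clock: 15.3
position: [528.8, -242.3, 95.0]
tcp_rot: [2.01, 2.414, 0.016]
contact_force: [2.6, 11.6, 21.1]
gripper_width: 14.4
gripper_force: 65.8
```

```bash
python3 st.py
```

```text
[ 528.81927814 -242.29710683   95.00893593] 15.3 [ 2.64372815 11.59676958 21.11793688]
turn [ 0.5 -0.4  0.1] shift [  4.8 -10.9   2. ] pos [ 517.2 -239.5   93. ]
scoop in tray [-36.33333325  -8.34784881   0.        ]
circ in tray [-75.  17.] [106. 298.  19.] [167.66667 174.      162.33333]
circ in tray [-76.  -3.] [124. 324.  18.] [168.66667 169.66667 150.33333]
circ in tray [-78.  35.] [ 84. 274.  15.] [167.33333 174.      157.     ]
```

Request:
send_rows(rows=[1,0,0.004,-0.001,0,0,0,1,0.004,0.002,-0.001,0,0,0,1,0.005,0,0,0,0,0,1,0.005,0,0,0,0,0,1,0.002,-0.004,0,0,0,0,1,0,-0.004,0,0,0,0,1,0,-0.004,0,0,0,0,1,0,-0.004,0,0,0,0,1,0,-0.004,0,0,0,0,1,0,-0.004,0,0,0,0,1,0,-0.003,0,0,0,0,1,0,0,0,0,0,0])

```text
clock: 16.65
position: [515.0, -232.6, 99.2]
tcp_rot: [1.994, 2.398, 0.028]
contact_force: [21.3, 2.7, 8.1]
gripper_width: 14.6
gripper_force: 76.0
```

```bash
python3 st.py
```

```text
[ 515.03275832 -232.59666595   99.24279303] 16.65 [21.28211751  2.70472994  8.11386587]
turn [1.6 0.3 0.2] shift [-7.2  0.9  6.2] pos [ 517.2 -239.5   93. ]
scoop in tray [-46.38686909   2.53970715   0.        ]
circ in tray [-75.   1.] [120. 318.  19.] [167.33333 176.66667 166.66667]
circ in tray [ 22. 173.] [116.  56.  15.] [72.333336 72.333336 70.      ]
circ in tray [-77.  36.] [ 84. 272.  16.] [160.33333 167.      156.66667]
circ in tray [-75.  18.] [106. 296.  19.] [118.       116.666664 102.666664]
circ in tray [-68. -14.] [146. 334.  18.] [165.33333 172.66667 169.33333]
```

Request:
send_rows(rows=[1,0,0.006,0,0,0,0,1,0,0.006,0,0,0,0,1,0,0,0,0,0,0])

```text
clock: 17.1
position: [520.6, -232.1, 96.6]
tcp_rot: [2.001, 2.405, 0.013]
contact_force: [12.2, 1.0, 7.3]
gripper_width: 14.7
gripper_force: 65.7
```

```bash
python3 st.py
python3 - <<'E'
from plan import *
im=[]
for c,(x0,y0,x1,y1) in(("top",(380,170,440,240)),("side",(310,230,400,325))):
    f=frame(c,3)[y0:y1,x0:x1,::-1].astype(np.uint8);k=560/(y1-y0);im.append(cv2.resize(f,(min(int((x1-x0)*k),520 if c=="side" else 270),560) if c=="side" else (480,560),interpolation=cv2.INTER_CUBIC)[:,:270 if c=="top" else 520])
cv2.imwrite("pics/c6.png",np.hstack(im))
E
```

```text
[ 520.57474821 -232.10726967   96.58109543] 17.1 [12.2485355   0.99474833  7.345325  ]
turn [0.8 0.2 0.2] shift [-6.7 -4.6  3.6] pos [ 517.2 -239.5   93. ]
scoop in tray [-42.04999113   2.19705166   0.        ]
circ in tray [-75.   1.] [120. 318.  19.] [166.33333 174.66667 166.33333]
circ in tray [-78.  35.] [ 86. 274.  17.] [166.      171.33333 164.33333]
circ in tray [-78.  18.] [100. 298.  14.] [165. 163. 145.]
```

View pics/c6.png

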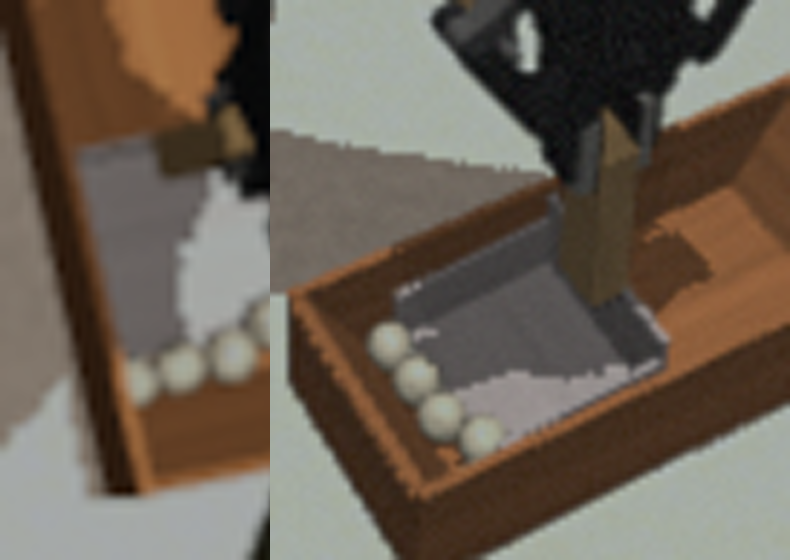

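The crop shows four stones in a row in front of the lip, at about (388,342), (415,380), (440,415) and (482,437), so the left wall tip is jamming on the first one. I'll hug the left tray wall so the tip wedges that stone inwards.

Request:
send_rows(rows=[1,0,0.008,0,0,0,0,1,0,0.004,0,0,0,0,1,0.004,0,0.003,0,0,0,1,0.004,0,0,0,0,0,1,0,-0.003,0,0,0,0,1,0,-0.003,0,0,0,0,1,0,-0.003,0,0,0,0,1,0,-0.003,0,0,0,0,1,0,0,0,0,0,0])

```text
clock: 18.45
position: [521.5, -228.1, 95.6]
tcp_rot: [2.0, 2.394, 0.015]
contact_force: [18.5, -5.6, 7.4]
gripper_width: 14.3
gripper_force: 64.0
```

```bash
python3 st.py
```

```text
[ 521.5302545  -228.09307047   95.58698397] 18.45 [18.54941908 -5.59532668  7.36474561]
turn [ 1.2  0.6 -0. ] shift [-10.4  -6.3   2.6] pos [ 517.2 -239.5   93. ]
scoop in tray [-39.78030597   5.50687085   0.        ]
circ in tray [-76.   1.] [120. 318.  19.] [166.33333 174.      166.33333]
circ in tray [-78.  37.] [ 82. 272.  14.] [167.66667 175.33333 166.33333]
circ in tray [-77.  20.] [100. 294.  17.] [165.      166.33333 147.33333]
circ in tray [-69. -15.] [146. 336.  14.] [165.33333 169.33333 152.66667]
circ in tray [ 27. 174.] [122.  52.  15.] [64.666664 65.333336 64.666664]
```

Request:
send_rows(newtons=110, rows=[1,0,0.004,0,0,0,0,1,0,0,0,0,0,0,1,0,0,-0.001,2.5,0,0,1,0,0,0,2.5,0,0,1,0,0,-0.001,2.5,0,0,1,0,0,0,2.5,0,0,1,0,0,-0.001,2.5,0,0,1,0,0,0,2.5,0,0,1,0,0,0,0,0,0,1,0,0,0,0,0,0])

```text
clock: 19.6
position: [529.2, -224.9, 95.5]
tcp_rot: [-1.908, -2.298, 0.281]
contact_force: [24.3, -4.5, 0.9]
gripper_width: 13.6
gripper_force: 120.0
```

```bash
python3 st.py
```

```text
[ 529.2223651  -224.90811196   95.47882617] 19.6 [24.25003332 -4.47278587  0.94302163]
turn [-13.4   0.7   0.3] shift [-12.2 -14.4   2.5] pos [ 517.2 -239.5   93. ]
scoop in tray [-53.19962534   7.03027457   0.        ]
circ in tray [-80.  39.] [ 78. 270.  16.] [166.66667 174.      172.66667]
circ in tray [-80.   1.] [112. 322.  15.] [168. 170. 151.]
circ in tray [-78.  23.] [ 96. 290.  12.] [169.33333 175.      169.33333]
circ in tray [-64.  -7.] [146. 320.  14.] [167.      168.66667 150.     ]
circ in tray [ 2. 67.] [178. 182.  18.] [63.666668 44.       26.333334]
```

Request:
send_rows(rows=[1,0,-0.001,-0.002,2,0,0,1,0,-0.001,-0.002,2,0,0,1,0,-0.001,-0.002,2,0,0,1,0,-0.001,-0.002,2,0,0,1,0,-0.001,-0.002,2,0,0,1,0,0,0,0,0,0])

```text
clock: 20.35
position: [533.8, -224.3, 105.6]
tcp_rot: [-1.825, -2.208, 0.457]
contact_force: [37.0, -3.3, 5.6]
gripper_width: 13.4
gripper_force: 123.2
```

```bash
python3 st.py
```

```text
[ 533.76614144 -224.25163583  105.57957419] 20.35 [36.98659968 -3.3115402   5.59023472]
turn [-22.7   0.9   0.5] shift [-12.  -19.   12.6] pos [ 517.2 -239.5   93. ]
scoop in tray [-60.70819395   6.30563252   0.        ]
circ in tray [-81.  31.] [ 84. 282.  17.] [169.66667 176.      157.66667]
circ in tray [-81.  51.] [ 66. 256.  16.] [169.66667 177.66667 172.66667]
circ in tray [ 71. 101.] [244. 104.  14.] [15.333333 17.       22.333334]
```

Run:
```python
import numpy as np,cv2
f=np.load("last.npy")[225:320,305:400,::-1].astype(np.uint8)
cv2.imwrite("pics/c7.png",cv2.convertScaleAbs(cv2.resize(f,(600,600),interpolation=cv2.INTER_CUBIC),alpha=1.2))
```

```text
(no output)
```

View pics/c7.png

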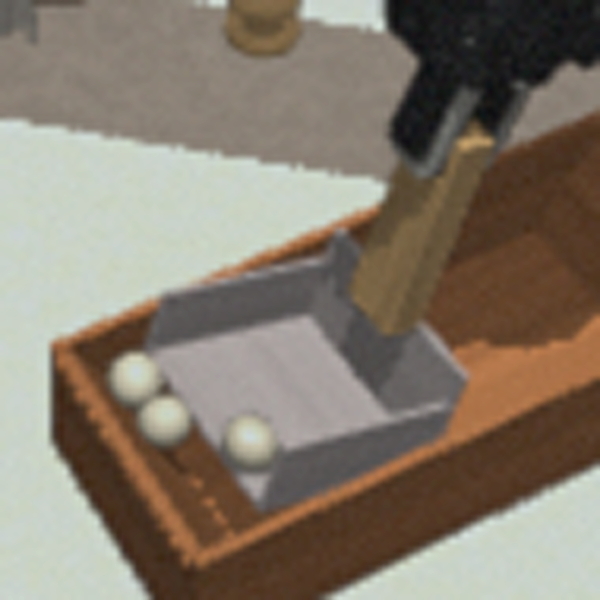

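The picture shows the scoop tilted up with one stone inside at (250,440). Two more sit between lip and ramp at (133,378) and (165,420), and two are hidden. I'll back out, roll the caught stone to the rear, level the scoop and look again.

Request:
send_rows(rows=[1,0,0.004,-0.004,0,0,0,1,0,0.008,-0.006,0,0,0,1,0,0.012,-0.004,4,0,0,1,0,0.012,0,6,0,0,1,-0.003,0.012,0,6,0,0,1,-0.003,0.008,0,0,0,0,1,0,0,0,0,0,0,1,0,0,0,-6,0,0,1,0,0,0,-7,0,0,1,0,0,0,-7,0,0,1,0,0,0,-7,0,0,1,0,0,0,-7,0,0,1,0,0,0,-4,0,0,1,0,0,0,0,0,0])

```text
clock: 21.9
position: [570.8, -228.9, 102.5]
tcp_rot: [-2.01, -2.394, 0.05]
contact_force: [0.8, -5.4, 50.0]
gripper_width: 13.6
gripper_force: 125.4
```

```bash
cat >> st.py <<'E'
print("rot",np.degrees((tool(P["tray"][2]).inv()*R.from_rotvec(s["tcp_rot"])).as_rotvec()).round(1))
im=frame("top",3);np.save("lastt.npy",im)
x0,y0=385,165
cc=cv2.HoughCircles(cv2.resize(im[165:240,385:440].min(2).astype(np.uint8),None,fx=4,fy=4,interpolation=cv2.INTER_CUBIC),cv2.HOUGH_GRADIENT,1,20,param1=80,param2=12,minRadius=9,maxRadius=20)
if cc is not None:
    for u in cc[0]:
        xy=ray("top",(u[0]/4+x0,u[1]/4+y0),13);q=T([0,0,-P["tray"][2]],[[xy[0]-P["tray"][0],xy[1]-P["tray"][1],0]])[0]
        v=im[int(u[1]/4+y0),int(u[0]/4+x0)]
        if v[2]>120 and abs(q[1])<50: print("TOP in tray",q[:2].round(),v.round())
for c in("side","top"):
  for d in recognise(c,"stone0"):
    xy=ray(c,d["centre"],13);q=T([0,0,-P["tray"][2]],[[xy[0]-P["tray"][0],xy[1]-P["tray"][1],0]])[0]
    print(c,q[:2].round(),round(d["p"],2))
E
python3 st.py
```

```text
[ 570.83557697 -228.87880167  102.54015854] 21.9 [ 0.81805243 -5.39797796 49.97322604]
turn [-2.   0.5 -0.3] shift [ -0.8 -54.7   9.5] pos [ 517.2 -239.5   93. ]
scoop in tray [ 3.59532928 -3.71585826  0.        ]
circ in tray [ 30. -17.] [300. 268.  14.] [167.      175.      172.66667]
circ in tray [-36.  -3.] [188. 296.  16.] [142.66667 146.      139.33333]
rot [ 2.  -0.5  0.3]
top [22. -0.] 0.47
```

Request:
send_rows(rows=[1,0,0,-0.01,0,0,0,1,0,0,-0.015,0,0,0,1,0,0,-0.015,4,0,0,1,0,0,-0.015,4,0,0,1,0,0,0,0,0,0])

```text
clock: 22.8
position: [573.2, -217.8, 143.7]
tcp_rot: [-1.924, -2.313, 0.221]
contact_force: [0.7, 0.6, -1.5]
gripper_width: 13.3
gripper_force: 109.7
```

```bash
python3 st.py
python3 - <<'E'
from scfit import *
s=arm.sense();r=R.from_rotvec(s["tcp_rot"]);im={"side":np.load("last.npy")}
base=scmodel(0)
# fit pitch & slip: scoop in tool frame
G=cv2.GaussianBlur(im["side"],(0,0),.9).mean(2);dx,dy=cv2.Sobel(G,5,1,0),cv2.Sobel(G,5,0,1)
def pts(a,S): # a: pitch(rad, mouth down +), ox,oz,oy
    q=S-[28,0,98];c,t=np.cos(a[0]),np.sin(a[0])
    q=np.c_[c*q[:,0]-t*q[:,2],q[:,1],t*q[:,0]+c*q[:,2]]+[a[1],a[3],a[2]]
    return s["position"]+r.apply(np.c_[q[:,1],q[:,0],-q[:,2]])
def cost(a):
    t=0
    for u,v in base:
        S=np.array(u,float)+np.linspace(.04,.96,25)[:,None]*(np.array(v,float)-np.array(u,float))
        uv=proj("side",pts(a,S));d=uv[-1]-uv[0];L=np.hypot(*d);n=np.array([-d[1],d[0]])/L
        t-=L*abs(np.mean(map_coordinates(dx,[uv[:,1],uv[:,0]],order=1)*n[0]+map_coordinates(dy,[uv[:,1],uv[:,0]],order=1)*n[1]))**.7
    return t
best=min((minimize(cost,[p,0,10,y],method="Nelder-Mead",options=dict(initial_simplex=np.array([[p,0,10,y]]*5)+np.vstack([np.zeros(4),np.diag([.06,2,2,2])]))) for p in(-.2,-.1,0,.1,.2,.3) for y in(-2.6,)),key=lambda q:q.fun)
print("pitch deg",np.degrees(best.x[0]),best.x[1:],best.fun)
E
```

```text
[ 573.19950697 -217.83284945  143.68003827] 22.8 [ 0.65206495  0.59395766 -1.46120733]
turn [-11.   -0.1   0.2] shift [-11.3 -59.   50.7] pos [ 517.2 -239.5   93. ]
scoop in tray [-5.30017399  7.30931521  0.        ]
circ in tray [-36.  -3.] [186. 296.  15.] [127.333336 128.33333  117.333336]
rot [11.   0.1 -0.2]
side [-37.  -7.] 0.37
pitch deg -1.58548685254163 [14.5661066  -7.9218018  10.07216631] -3863.311732477684
```

```bash
cat > comp.py <<'E'
from plan import *
import sys
def comps(fresh=True):
    for c in("side","top"):
        im=frame(c,3) if fresh else np.load("last.npy" if c=="side" else "lastt.npy")
        k=4;big=cv2.resize(im,None,fx=k,fy=k,interpolation=cv2.INTER_CUBIC)
        poly=(proj(c,T(P["tray"],[(x,y,55) for x,y in((-116,-46),(116,-46),(116,46),(-116,46))]))+.5)*k
        m=np.zeros(big.shape[:2],np.uint8);cv2.fillPoly(m,[poly.astype(int)],1)
        # stone: bright & slightly greenish (G>=R, G>B)
        b=((big.min(2)>105)&(big[:,:,1]-big[:,:,0]>1)&(m>0)).astype(np.uint8)
        b=cv2.morphologyEx(b,cv2.MORPH_OPEN,np.ones((5,5)))
        n,l,st,ce=cv2.connectedComponentsWithStats(b)
        for i in range(1,n):
            if st[i,4]<80: continue
            uv=ce[i]/k-.5+.5/k
            q=[]
            for z in(13,15,75):
                xy=ray(c,uv,z);q+=list(T([0,0,-P["tray"][2]],[[xy[0]-P["tray"][0],xy[1]-P["tray"][1],0]])[0][:2].round())
            print(c,uv.round(1),"area",st[i,4],"wh",st[i,2:4],"col",big[l==i].mean(0).round(),"z13",q[:2],"z75",q[4:])
comps()
E
python3 comp.py
python3 - <<'E'
import numpy as np
im=np.load("last.npy").astype(int)
for y in range(238,318,3): print(y,' '.join("%02x"%(im[y,x].min()) for x in range(318,420,3)))
E
```

```text
238 5c 5e 61 62 64 62 5e 63 66 62 61 62 63 63 61 63 63 5e 60 61 5d 61 27 2b 32 2f 5f 90 a3 a1 a2 a2 a2 a3
241 61 5f 5f 62 61 62 62 60 64 60 63 62 65 61 62 61 61 65 62 61 62 40 2a 30 36 2e 5e 61 47 60 60 65 9d a1
244 5e 61 62 60 61 62 61 5e 60 60 60 61 63 61 61 60 5d 63 61 68 60 2c 2e 33 2d 34 31 1e 1f 53 5d 5e 60 65
247 60 5f 61 60 61 62 5f 61 62 62 64 61 64 63 65 63 61 64 6c 4b 46 2f 34 33 30 25 1a 1d 1f 1e 5d 60 5e 5e
250 60 5f 62 64 63 60 61 60 60 61 63 62 60 61 65 72 66 4c 47 40 2b 29 36 33 2f 17 21 1f 1e 21 1c 5d 5d 8c
253 69 64 5f 5f 61 60 62 63 63 61 65 70 71 4e 44 45 44 45 49 3e 2b 31 33 2f 2d 1b 23 1e 22 21 23 1d 5f 6c
256 a2 9f a2 9f a3 7f 78 63 60 5d 48 47 45 45 43 42 40 46 45 3e 36 34 35 2d 25 1a 1e 22 20 19 1f 1e 1f 6f
259 a7 a5 a2 a3 a5 a5 a5 a5 a2 92 45 43 45 43 4d 68 51 52 48 3c 3a 3a 32 43 63 1f 20 22 22 1c 1f 28 29 28
262 a2 a1 a4 a1 a1 a2 a1 a3 a5 69 47 5d 7d 89 86 83 61 4e 4f 44 3c 3b 3e 4b 49 58 1f 1f 21 23 23 2b 2a 24
265 a6 a3 a4 a3 a1 a5 a4 a0 a1 69 84 86 86 85 86 86 80 52 4f 52 43 3c 3f 4c 4c 4a 51 1d 1e 1f 2f 2c 2e 2c
268 a6 9f a4 9e a0 a4 a0 4d 2f 19 64 83 
[... 1061 characters left out ...]
a 31 25 49 35 39 1e 1d 21 1c 22 1e 21 20 1d 4f a5 a2 a5 a5 a5 a6
301 20 18 17 38 26 24 36 3b 3c 3d 39 3b 3d 37 46 3a 22 1e 1c 1e 1f 1f 21 20 20 57 a4 a5 a2 a6 9f a1 a1 a5
304 94 1c 1a 1b 39 20 26 3e 3a 3a 3b 3d 3f 32 1f 1c 1d 1c 20 20 1e 1e 1e 6d a4 a1 a3 a6 a2 a3 a4 a5 a0 a3
307 a2 3f 1e 19 28 37 23 31 3b 38 3b 2b 19 20 1b 1e 22 1e 1d 1b 1d 76 a5 a1 a2 a3 a7 a6 a4 a1 a3 a3 a4 a3
310 a4 9e 1c 17 17 3a 28 25 3b 2c 1c 20 1d 1c 21 20 22 21 22 78 a9 a1 a1 a3 a3 a5 a3 a5 a3 a4 a2 a5 a4 a6
313 a5 a2 69 1b 1b 22 39 29 19 1d 1a 1c 20 20 20 1f 20 73 a6 a2 a7 a4 a5 a2 a2 a5 a4 a5 a6 a6 a2 a2 a6 a6
316 a6 a1 a6 32 1c 17 19 18 19 20 21 23 1f 19 1f 77 a3 a1 a1 a3 a6 a4 a6 a6 a3 a2 a7 a5 a4 a5 9f a4 a1 a4
```

Run:
```python
import numpy as np
im=np.load("last.npy")
for y in range(252,298,2): print(y,' '.join("%3d%+2d"%(im[y,x,1],np.clip(im[y,x,1]-im[y,x,0],-9,9)) for x in range(346,392,2)))
```

```text
252 104-7 106-8 108-9 106-8 111-8 117-7 109-5  87-3  72-3  70-2  70-2  70-3  71-2  73-2  72-2  58-3  59-9  62-9  76-9  70-9  73-9  67-9  66-9
254 105-6 114-5 116-6  94-5  75-3  72-2  67-3  69-2  69-2  69-2  70-3  70-2  68+0  74-3  61-1  59-4  61-9  65-9  75-9  72-9  69-9  67-9  56-9
256  98-7  72-3  69-3  70-2  69-5  70-4  71-1  67-2  70-2  67-2  64-2  70-3  73-2  70-2  60-1  55-4  57-5  72-9  73-9  74-9  66-9  67-9  48-9
258 105-1  71-2  70-2  71-3  70-2  69-2  66-2  68-4  70-3  79-3  87-2 105-6  92-3  68+0  61-2  62-1  60-3  61-4  69-9  76-9  66-9  83-9  86-9
260  86-2  69-2  71-1  69-2  66-4  75-3  91-4 117-6 130-5 100-4  79-3  79-4  81-4  80-2  63-2  62-2  60-3  62-1  64-6  68-9  59-3  77-3 103-6
262  70-2  72-2  87-2 108-4 126-7 139-5 138-6 137-6 133-6 118-5  99-5  79-4  80-3  79-4  77-2  65-3  61-2  59-1  61-1  62-1  71-4  77-2  74-3
264 105-6 132-5 138-6 137-5 136-6 134-6 136-5 137-7 136-5 134-5 116-6  95-4  79-2  82-1  79-4  73-1  65-2  60-2  63-1  61-3  77-2  75-4  77-3
266  86-9 130-4 134-5 136-5 135-6 135-7 137-5 136-6 136-7 133-7 131-7 116-4  85-4  97-3 103-5 102-4  74-4 
[... 1465 characters left out ...]
  74-9  53-9  54-9  55-9  57-9  56-9  53-9  57-9  72-9  63-9  60-9  58-9  60-9  59-9  56-9  54-9  53-9  58-9  56-9  66-9  95-9  91-9
290  89-9  88-9  61-9  53-9  65-9  68-9  61-9  54-9  55-9  52-9  56-9  59-9  58-9  57-9  53-9  60-9  53-9  56-9  63-9  93-9  91-9  51-9  46-9
292  93-9  89-9  88-9  63-9 128-3 123+0  98-3  68-9  57-9  58-9  58-9  56-9  55-9  56-9  56-9  58-9  65-9  96-9  92-9  53-9  40-9  45-9  44-9
294  89-9  93-9  90-9  79-9 137-4 127-3 106-1  89-3  57-9  54-9  55-9  58-9  56-9  57-9  74-9  91-9  92-9  52-9  42-9  46-9  46-9  46-9  48-9
296  89-9  91-9  92-9  64-9 103-1 132-3  95-2  69-9  58-9  54-9  53-9  56-9  83-9  93-9  74-9  50-9  40-9  43-9  47-9  46-9  44-9  47-9  47-9
```

Request:
send_rows(rows=[1,0,0,-0.02,0,0,0,1,0,0,-0.03,0,0,0,1,0,0,-0.02,0,0,-8,1,0,0,0,0,0,-8,1,0,0,0,0,0,-8,1,0,0,0,0,0,-8,1,0,0,0,0,0,-8,1,0,0,0,0,0,-8,1,0,0,0,0,0,0])

```text
clock: 24.4
position: [585.2, -218.0, 212.7]
tcp_rot: [-0.81, -2.854, 0.125]
contact_force: [0.1, -0.5, -1.0]
gripper_width: 13.4
gripper_force: 109.7
```

```bash
cat > blob.py <<'E'
from plan import *
s=arm.sense();print(s["position"].round(1),s["clock"],s["contact_force"].round(2))
o=s["position"]+R.from_rotvec(s["tcp_rot"]).apply([-OFF[1],-OFF[0],OFF[2]-12])
print("scoop_pan",o.round(),"px",proj("side",o).round(),proj("top",o).round())
def show(c,n=3):
    im=frame(c,n);np.save("b_"+c,im);k=4;big=cv2.GaussianBlur(cv2.resize(im,None,fx=k,fy=k,interpolation=cv2.INTER_CUBIC),(0,0),2)
    b=((big[:,:,1]>85)&(big[:,:,1]-big[:,:,0]>0.5)).astype(np.uint8)
    u0=proj(c,o)[0];t0=proj(c,[*P["tray"][:2],30])[0]
    n,l,st,ce=cv2.connectedComponentsWithStats(cv2.morphologyEx(b,cv2.MORPH_OPEN,np.ones((3,3))))
    for i in range(1,n):
        uv=ce[i]/k
        if 40<st[i,4]<6000 and (np.hypot(*(uv-u0))<35 or np.hypot(*(uv-t0))<65):
            xy=ray(c,uv,13);q=T([0,0,-P["tray"][2]],[[xy[0]-P["tray"][0],xy[1]-P["tray"][1],0]])[0][:2]
            print(c,uv.round(1),"area px",st[i,4]/16,"wh",st[i,2:4]/4,"G",big[l==i][:,1].mean().round(),"if on tray floor",q.round(),"d pan",(uv-u0).round())
show("side");show("top")
E
python3 blob.py
```

```text
[ 585.2 -218.   212.7] 24.4 [ 0.15 -0.48 -1.04]
scoop_pan [ 558. -246.  141.] px [[388. 249.]] [[418. 168.]]
side [404.3 244.2] area px 5.6875 wh [2.5  2.75] G 155.0 if on tray floor [148.  69.] d pan [16. -5.]
side [361.2 279.2] area px 8.0 wh [3.5  2.75] G 166.0 if on tray floor [-5. 27.] d pan [-27.  30.]
side [357.1 293. ] area px 7.5 wh [3.5 2.5] G 166.0 if on tray floor [-33.  -0.] d pan [-31.  44.]
```

```bash
sed -i 's/>85)&(big\[:,:,1\]-big\[:,:,0\]>0.5)/>92)\&(big[:,:,1]-big[:,:,0]>-2.7)/' blob.py; python3 blob.py
python3 - <<'E'
import numpy as np
im=np.load("b_side.npy")
for y in range(228,272,2): print(y,' '.join("%3d%+2d"%(im[y,x,1],np.clip(im[y,x,1]-im[y,x,0],-9,9)) for x in range(364,416,2)))
E
```

```text
[ 585.2 -217.9  212.6] 24.7 [-0.48  0.49 -0.96]
scoop_pan [ 558. -246.  141.] px [[388. 249.]] [[418. 168.]]
side [404.1 243.8] area px 21.375 wh [6.   5.25] G 132.0 if on tray floor [149.  70.] d pan [16. -5.]
side [361.1 279.6] area px 17.625 wh [5.75 4.  ] G 157.0 if on tray floor [-5. 27.] d pan [-27.  31.]
side [385.6 281. ] area px 19.9375 wh [5.   5.25] G 100.0 if on tray floor [41. -3.] d pan [-3. 32.]
side [360.3 282.4] area px 3.9375 wh [4.25 2.  ] G 110.0 if on tray floor [-11.  21.] d pan [-28.  33.]
side [356.9 293.2] area px 14.8125 wh [5.25 3.5 ] G 160.0 if on tray floor [-34.  -0.] d pan [-31.  44.]
top [429.1 226.5] area px 5.625 wh [2.25 4.25] G 100.0 if on tray floor [-124.  -49.] d pan [11. 58.]
228 169+7 170+7 156+6  25-1  28+1  71-2  82-3  80-3  82-3  81-3  79-3  80-3  61-9  80-9  69-9  66-9  69-9  65-9  68-9 163+6 169+6 170+7 171+6 169+7 171+8 169+7
230 172+7 170+8 171+8  87+0  28+0 112-4  86-4  83-3  83-3  82-3  80-2  81-4  73-9  79-9  68-9  69-9  66-9  62-9  65-9  73+0  86+0 114+2 154+5 170+6 168+6 170+7
232 169+6 169+7 172+7 166+8  72+2 125-5  80-1  77-4  80
[... 2444 characters left out ...]
 136-6 135-6 133-7 134-7 137-4  60-3  73-6  68-9  67-9  64-9
264  44-9  45-9  45-9  44-9  46-9  47-9  42-9  45-9  40-9  46-9  73-9  95-4 118-5 131-6 132-5 129-5 132-7 133-6 133-6 135-7 137-5  58+0  81-9  66-9  66-9  67-9
266  46-9  50-9  45-9  44-9  45-9  43-9  48-9  66-9  53-9  53-9  52-9  50-9  56-9  62-9  81-8 103-5 122-5 131-4 132-6 131-6 131-6  70-1  70-9  67-9  67-9  67-9
268  45-9  45-9  44-9  44-9  52-9  73-9  91-9  90-9  65-9  53-9  56-9  52-9  50-9  52-9  55-9  54-9  46-9  59-9  81-5 111-4 130-5  82-6  64-9  70-9  71-9  66-9
270  48-9  42-9  42-9  52-9  55-9  65-9  85-9  87-9  60-9  54-9  53-9  53-9  50-9  53-9  56-9  52-9  52-9  47-9  45-9  50-9  67-9  69-9  62-9  65-9  70-9  69-9
```

Request:
send_rows(rows=[1,0.012,0.02,0,0,0,0,1,0.024,0.038,0,0,0,0,1,0.024,0.038,0,0,0,0,1,0.024,0.038,0,0,0,0,1,0.024,0.038,0,0,0,0,1,0.012,0.02,0,0,0,0,1,0,0,0,0,0,0])

```text
clock: 25.7
position: [583.2, 14.7, 204.8]
tcp_rot: [-0.797, -2.857, 0.122]
contact_force: [-0.3, -0.1, -1.7]
gripper_width: 13.2
gripper_force: 109.7
```

```bash
python3 blob.py
python3 - <<'E'
from plan import *
for c in("top","side"):
  for d in recognise(c,"stone0"):
    xy=ray(c,d["centre"],13);q=T([0,0,-P["tray"][2]],[[xy[0]-P["tray"][0],xy[1]-P["tray"][1],0]])[0]
    print(c,np.round(d["centre"]),q[:2].round(),round(d["p"],2))
E
```

```text
[583.2  14.7 204.8] 25.7 [-0.27 -0.08 -1.7 ]
scoop_pan [557. -14. 133.] px [[346. 184.]] [[320. 172.]]
side [360.  181.9] area px 15.9375 wh [4.75 5.25] G 117.0 if on tray floor [188. 333.] d pan [14. -2.]
side [322.1 190.8] area px 83.4375 wh [20.25  9.5 ] G 140.0 if on tray floor [ 69. 348.] d pan [-24.   7.]
side [360.7 280.2] area px 23.1875 wh [5.75 5.75] G 142.0 if on tray floor [-7. 26.] d pan [15. 96.]
side [385.1 281.2] area px 25.25 wh [5.5  5.75] G 144.0 if on tray floor [40. -3.] d pan [39. 97.]
side [356.9 293.3] area px 15.9375 wh [5.75 3.75] G 153.0 if on tray floor [-34.  -1.] d pan [ 11. 109.]
side [356.8 296.7] area px 3.375 wh [3.5  1.25] G 109.0 if on tray floor [-39.  -8.] d pan [ 11. 113.]
top [287.9 163.9] area px 136.75 wh [ 8.75 24.75] G 95.0 if on tray floor [121. 288.] d pan [-32.  -8.]
top [291.5 167.1] area px 4.5625 wh [1.5  3.75] G 93.0 if on tray floor [110. 280.] d pan [-28.  -5.]
top [400.4 172. ] area px 9.6875 wh [3.75 3.25] G 160.0 if on tray floor [36. -8.] d pan [81.  0.]
top [288.1 183.5] area px 97.4375 wh [ 9.5 18. ] G 95.0 if on tray floor [ 68. 298.] d pan [-31.  12.]
top [394.2 190.7] area px 11.875 wh [4.   3.75] G 160.0 if on tray floor [-10.  21.] d pan [75. 19.]
top [415.2 196.1] area px 10.6875 wh [3.75 3.75] G 161.0 if on tray floor [-36. -32.] d pan [96. 24.]
top [406.8 199. ] area px 9.1875 wh [3.25 3.5 ] G 161.0 if on tray floor [-39.  -8.] d pan [87. 27.]
top [335. 172.] [ 74. 167.] 0.42
side [384. 280.] [40. -0.] 0.56
side [356. 293.] [-35.   2.] 0.38
side [360. 279.] [-7. 30.] 0.38
```

Run:
```python
from plan import *
y=P["tray"][2];a=np.radians(-40)
f=lambda hx,hz:scoop_tcp(tr("tray",hx-27.6,-4,hz+23.1),y,a)
s=arm.sense();r=R.from_rotvec(s["tcp_rot"])
yaw=np.radians(58.3)
print(np.degrees((tool(y).inv()*r).as_rotvec()))
# step1: move (in current frame) to position above; then yaw about tool... 
p1,_=f(20,75)
print("shift now",r.inv().apply(p1-s["position"]).round(1),p1.round(1))
r2=R.from_rotvec([0,0,np.radians(48)])
print("after tool-z +48:",np.degrees(((r*r2).inv()*tool(y,a)).as_rotvec()).round(1))
c=(p1,tool(y,a));c=plan(*f(20,8),c);c=plan(*f(69,8),c)
```

```text
[ 10.34464518   4.5941888  -47.72821101]
shift now [-149.2 -176.    60.8] [ 606.  -223.4  147.1]
after tool-z +48: [29.  -0.  -0.1]
turn [0. 0. 0.] shift [ 0.  43.1 51.3] pos [ 606.  -223.4   80.1]
turn [0. 0. 0.] shift [  0.   37.5 -31.5] pos [ 654.2 -214.6   80.1]
```

Request:
send_rows(rows=[1,-0.015,-0.018,0,0,0,0,1,-0.03,-0.035,0,0,0,0,1,-0.03,-0.035,0,0,0,0,1,-0.03,-0.035,0,0,0,0,1,-0.03,-0.035,0,0,0,0,1,-0.014,-0.018,0,0,0,8,1,0,0,0,0,0,8,1,0,0,0,0,0,8,1,0,0,0,0,0,8,1,0,0,0,0,0,8,1,0,0,0,0,0,8,1,0,0,0,7.3,0,0,1,0,0,0,7.3,0,0,1,0,0,0,7.3,0,0,1,0,0,0,7.1,0,0,1,0,0,0,0,0,0])

```text
clock: 27.7
position: [612.5, -218.9, 194.3]
tcp_rot: [-1.662, -2.005, 0.727]
contact_force: [-1.2, 1.3, -2.6]
gripper_width: 13.4
gripper_force: 110.0
```

Run:
```python
from plan import *
y=P["tray"][2];a=np.radians(-40)
f=lambda hx,hz:scoop_tcp(tr("tray",hx-27.6,-4,hz+23.1),y,a)
print(arm.sense()["clock"],arm.sense()["joints"].round(2))
c=plan(*f(20,8));c=plan(*f(69,8),c)
c=plan(*scoop_tcp(tr("tray",36,-2,40),y),c)
```

```text
27.7 [-0.07  0.92  0.57  0.86 -0.07  2.05  0.61]
turn [0.2 0.3 0.3] shift [-3.2 67.9 92.1] pos [ 606.  -223.4   80.1]
turn [0. 0. 0.] shift [  0.   37.5 -31.5] pos [ 654.2 -214.6   80.1]
turn [-40.   0.  -0.] shift [  2.  -55.3 -47.9] pos [ 599.5 -222.5  128. ]
```

Run:
```python
from plan import *
y=P["tray"][2];a=np.radians(-32)
f=lambda hx,hz:scoop_tcp(tr("tray",hx-36*np.cos(a),-4,hz-36*np.sin(a)),y,a)
c=plan(*f(21,9));c=plan(*f(69,9),c)
```

```text
turn [-7.8  0.3  0.3] shift [-3.2 42.5 99.4] pos [ 596.6 -225.1   87.5]
turn [0. 0. 0.] shift [ -0.   40.7 -25.4] pos [ 643.9 -216.5   87.5]
```

Request:
send_rows(rows=[1,0,0,0,-7.8,0,0,1,-0.001,0.009,0.02,0,0,0,1,-0.001,0.009,0.022,0,0,0,1,-0.001,0.009,0.022,0,0,0,1,0,0.008,0.018,0,0,0,1,0,0.006,0.012,0,0,0,1,0,0.002,0.005,0,0,0,1,0,0,0,0,0,0])

```text
clock: 28.5
position: [596.4, -225.9, 94.9]
tcp_rot: [-1.746, -2.096, 0.599]
contact_force: [-0.6, 1.0, -0.6]
gripper_width: 13.3
gripper_force: 110.1
```

Request:
send_rows(rows=[1,0,0.005,-0.003,0,0,0,1,0,0.005,-0.003,0,0,0,1,0,0.005,-0.003,0,0,0,1,0,0.005,-0.003,0,0,0,1,0,0.005,-0.003,0,0,0,1,0,0.005,-0.003,0,0,0,1,0,0.005,-0.003,0,0,0,1,0,0.005,-0.003,0,0,0,1,0,0,0,0,0,0])

```text
clock: 29.4
position: [645.3, -217.1, 96.7]
tcp_rot: [-1.747, -2.102, 0.599]
contact_force: [1.6, 2.6, 9.6]
gripper_width: 13.3
gripper_force: 111.7
```

```bash
python3 blob.py
python3 - <<'E'
from plan import *
y=P["tray"][2];a=np.radians(-32)
f=lambda hx,hz:scoop_tcp(tr("tray",hx-36*np.cos(a),-4,hz-36*np.sin(a)),y,a)
c=plan(*f(69,9)); print(arm.sense()["joints"].round(2))
c=plan(*scoop_tcp(tr("tray",36,-2,30),y))
E
```

```text
[ 645.3 -217.1   96.7] 29.4 [1.6  2.61 9.6 ]
scoop_pan [ 583. -232.   47.] px [[390. 271.]] [[402. 166.]]
side [401.5 274.9] area px 19.3125 wh [4.75 5.  ] G 160.0 if on tray floor [83. -6.] d pan [11.  4.]
side [360.8 279.7] area px 17.625 wh [5.5  4.75] G 164.0 if on tray floor [-6. 27.] d pan [-29.   8.]
side [356.7 293.3] area px 15.8125 wh [5.5  3.75] G 168.0 if on tray floor [-34.  -0.] d pan [-33.  22.]
top [393.5 132.7] area px 83.1875 wh [ 8. 19.] G 146.0 if on tray floor [147. -14.] d pan [ -8. -33.]
top [406.6 159.4] area px 15.375 wh [4.75 4.  ] G 163.0 if on tray floor [ 67. -32.] d pan [ 5. -7.]
top [394.2 190.7] area px 11.5625 wh [4.   3.75] G 165.0 if on tray floor [-10.  21.] d pan [-8. 25.]
top [415.3 196. ] area px 10.6875 wh [3.75 3.75] G 166.0 if on tray floor [-36. -32.] d pan [14. 30.]
top [406.8 199. ] area px 9.25 wh [3.25 3.5 ] G 166.0 if on tray floor [-39.  -8.] d pan [ 5. 33.]
turn [0.6 0.5 0.1] shift [0.9 4.  8.5] pos [ 643.9 -216.5   87.5]
[-0.08  0.93  0.54  0.97 -0.14  1.8   0.56]
turn [-31.4   0.5   0.2] shift [  2.9 -45.9 -21.2] pos [ 599.5 -222.5  118. ]
```

Request:
send_rows(rows=[1,0,-0.002,-0.02,0,0,0,1,0,-0.01,-0.03,0,0,0,1,0,0,-0.02,0,0,0,1,0,0,0,0,0,0])

```text
clock: 30.1
position: [672.2, -212.9, 162.2]
tcp_rot: [-1.75, -2.106, 0.598]
contact_force: [-0.1, 0.8, -1.2]
gripper_width: 13.2
gripper_force: 110.1
```

```bash
python3 blob.py
```

```text
[ 672.2 -212.9  162.2] 30.1 [-0.07  0.76 -1.2 ]
scoop_pan [ 610. -228.  112.] px [[405. 247.]] [[406. 150.]]
side [428.8 238.5] area px 7.125 wh [4.   3.25] G 137.0 if on tray floor [215.  55.] d pan [24. -8.]
side [396.7 276.9] area px 5.75 wh [4.25 2.75] G 105.0 if on tray floor [70. -5.] d pan [-8. 30.]
side [360.9 279.4] area px 16.1875 wh [5.5  3.75] G 167.0 if on tray floor [-5. 27.] d pan [-44.  33.]
side [361.3 282.7] area px 2.625 wh [3.25 1.  ] G 115.0 if on tray floor [-10.  19.] d pan [-44.  36.]
side [356.8 293.2] area px 15.3125 wh [5.5  3.75] G 168.0 if on tray floor [-34.  -0.] d pan [-48.  46.]
top [396.6 127.7] area px 105.6875 wh [ 8.5 22.5] G 148.0 if on tray floor [159. -26.] d pan [ -9. -22.]
top [415.1 143.7] area px 11.9375 wh [4.   3.75] G 160.0 if on tray floor [105. -65.] d pan [ 9. -6.]
top [356.8 151.7] area px 51.0 wh [ 9.   11.75] G 93.0 if on tray floor [116.  96.] d pan [-49.   2.]
top [347.9 178.5] area px 198.1875 wh [19.75 32.  ] G 94.0 if on tray floor [ 48. 136.] d pan [-58.  29.]
top [394.3 190.8] area px 11.0 wh [3.75 3.5 ] G 165.0 if on tray floor [-10.  20.] d pan [-12.  41.]
top [415.2 196.1] area px 11.0625 wh [3.75 3.75] G 165.0 if on tray floor [-36. -32.] d pan [ 9. 46.]
top [340.  197.2] area px 27.3125 wh [8.5 6.5] G 98.0 if on tray floor [  3. 168.] d pan [-66.  47.]
top [406.8 199. ] area px 9.25 wh [3.25 3.5 ] G 165.0 if on tray floor [-39.  -8.] d pan [ 1. 49.]
```

Run:
```python
from plan import *
y=P["tray"][2];a=np.radians(-18)
f=lambda hx,hz:scoop_tcp(tr("tray",hx-36*np.cos(a),-3,hz-36*np.sin(a)),y,a)
s=arm.sense();r=R.from_rotvec(s["tcp_rot"])
c=plan(*f(57,45));c=plan(*f(57,7),c);c=plan(*f(71,7),c)
c=plan(*scoop_tcp(tr("tray",35,-3,6),y),c)
```

```text
turn [-13.8   0.3   0.1] shift [  1.4 -45.6  43.5] pos [ 612.  -221.2  130.9]
turn [0. 0. 0.] shift [ 0.  11.7 36.1] pos [ 612.  -221.2   92.9]
turn [0. 0. 0.] shift [ 0.  13.3 -4.3] pos [ 625.8 -218.7   92.9]
turn [-18.   0.   0.] shift [ -0.  -27.6  -1.1] pos [ 598.7 -223.7   94. ]
```

Request:
send_rows(rows=[1,0,0,0,-6.9,0,0,1,0,0,0,-6.9,0,0,1,0,-0.012,0.011,0,0,0,1,0.001,-0.012,0.011,0,0,0,1,0,-0.012,0.011,0,0,0,1,0,-0.01,0.011,0,0,0,1,0,0.004,0.014,0,0,0,1,0,0.004,0.013,0,0,0,1,0,0.003,0.009,0,0,0,1,0,0,0,0,0,0,1,0,0,0,0,0,0])

```text
clock: 31.5
position: [612.1, -222.2, 93.8]
tcp_rot: [-1.869, -2.248, 0.359]
contact_force: [0.6, 0.1, -0.4]
gripper_width: 13.7
gripper_force: 110.1
```

Run:
```python
from plan import *
y=P["tray"][2];a=np.radians(-18)
f=lambda hx,hz:scoop_tcp(tr("tray",hx-36*np.cos(a),-3,hz-36*np.sin(a)),y,a)
c=plan(*f(57,6));c=plan(*f(71,7));print(arm.sense()["contact_force"])
```

```text
turn [0.1 0.3 0.2] shift [1.  0.6 1.8] pos [ 612.  -221.2   91.9]
turn [0.1 0.3 0.2] shift [ 1.  13.6 -3.5] pos [ 625.8 -218.7   92.9]
[ 0.58570017  0.08501285 -0.39937545]
```

Push the stray stone to the ramp foot, then level the scoop about its heel.

Request:
send_rows(rows=[1,0.001,0.004,0,0,0,0,1,0,0.005,-0.001,0,0,0,1,0,0.005,-0.002,0,0,0,1,0,0,0,0,0,0,1,0,-0.007,0,-4.5,0,0,1,0,-0.007,0,-4.5,0,0,1,0,-0.007,0,-4.5,0,0,1,0,-0.007,0,-4.5,0,0,1,0,0,0,0,0,0])

```text
clock: 32.4
position: [595.1, -225.7, 98.9]
tcp_rot: [2.012, 2.408, -0.001]
contact_force: [-1.6, -0.1, -1.8]
gripper_width: 13.3
gripper_force: 110.2
```

```bash
python3 blob.py;  python3 - <<'E'
from plan import *
y=P["tray"][2]
c=plan(*scoop_tcp(tr("tray",35,-3,5),y))
c=plan(*scoop_tcp(tr("tray",-48,-3,5),y))
E
```

```text
[ 595.1 -225.7   98.9] 32.4 [-1.57 -0.12 -1.84]
scoop_pan [ 568. -234.   23.] px [[383. 280.]] [[401. 173.]]
side [393.6 280.4] area px 22.625 wh [4.75 6.5 ] G 155.0 if on tray floor [ 58. -10.] d pan [11. -0.]
side [360.  281.5] area px 18.8125 wh [5.   4.75] G 161.0 if on tray floor [-11.  23.] d pan [-23.   1.]
side [356.7 293.2] area px 15.8125 wh [5.5 3.5] G 163.0 if on tray floor [-34.  -0.] d pan [-26.  13.]
top [405.2 165.1] area px 27.6875 wh [6.5  7.75] G 144.0 if on tray floor [ 52. -25.] d pan [ 5. -8.]
top [398.  179.5] area px 97.625 wh [14.5  19.75] G 145.0 if on tray floor [18.  3.] d pan [-3.  6.]
top [395.7 191.5] area px 10.9375 wh [3.75 4.  ] G 150.0 if on tray floor [-13.  17.] d pan [-5. 18.]
turn [0.1 0.3 0.4] shift [-0.4 -1.6  5.1] pos [ 598.7 -223.7   93. ]
turn [0.1 0.3 0.4] shift [ -0.4 -84.6   5.1] pos [ 517.  -238.5   93. ]
```

Request:
send_rows(rows=[1,0,-0.002,0.003,0,0,0,1,0,-0.003,0.003,0,0,0,1,0,-0.005,0,0,0,0,1,0,-0.007,0,0,0,0,1,0,-0.008,0,0,0,0,1,0,-0.008,0,0,0,0,1,0,-0.008,0,0,0,0,1,0,-0.008,0,0,0,0,1,0,-0.008,0,0,0,0,1,0,-0.008,0,0,0,0,1,0,-0.006,0,0,0,0,1,0,-0.004,0,0,0,0,1,0,-0.003,0,0,0,0,1,0,0,0,0,0,0])

```text
clock: 34.1
position: [523.0, -237.8, 93.2]
tcp_rot: [2.004, 2.41, 0.002]
contact_force: [2.7, 1.4, 5.6]
gripper_width: 13.3
gripper_force: 110.9
```

```bash
python3 blob.py;  python3 - <<'E'
from plan import *
y=P["tray"][2]
c=plan(*scoop_tcp(tr("tray",-48,-3,5),y))
E
```

```text
[ 523.  -237.8   93.2] 34.1 [2.73 1.39 5.59]
scoop_pan [ 496. -246.   17.] px [[355. 295.]] [[406. 200.]]
side [387.5 233.5] area px 14.75 wh [3.75 5.25] G 134.0 if on tray floor [133. 119.] d pan [ 33. -61.]
side [357.2 239.9] area px 31.4375 wh [4.   9.75] G 140.0 if on tray floor [ 53. 135.] d pan [  2. -55.]
side [400.3 272.6] area px 14.5625 wh [5. 4.] G 163.0 if on tray floor [85.  1.] d pan [ 46. -22.]
side [335.5 293.4] area px 24.0625 wh [5.5  6.25] G 160.0 if on tray floor [-75.  21.] d pan [-19.  -1.]
side [360. 296.] area px 16.375 wh [4.75 4.5 ] G 163.0 if on tray floor [-32. -10.] d pan [5. 1.]
side [340.6 299.4] area px 17.75 wh [4.  6.5] G 159.0 if on tray floor [-73.   2.] d pan [-14.   5.]
side [344.7 306. ] area px 14.9375 wh [5.25 3.75] G 164.0 if on tray floor [-74. -16.] d pan [-10.  11.]
top [396.6 156.9] area px 8.875 wh [3.  3.5] G 162.0 if on tray floor [79. -7.] d pan [ -9. -43.]
top [453.8 159.9] area px 15.8125 wh [5.75 4.5 ] G 97.0 if on tray floor [  39. -159.] d pan [ 48. -40.]
top [459.6 159.8] area px 5.625 wh [3.25 3.25] G 102.0 if on tray floor [  36. -174.] d pan [ 54. -40.]
top [411.4 205.3] area px 286.6875 wh [21.25 27.  ] G 156.0 if on tray floor [-58. -16.] d pan [5. 5.]
top [397.9 212.7] area px 13.0625 wh [3.25 7.  ] G 118.0 if on tray floor [-70.  24.] d pan [-8. 13.]
turn [0.3 0.3 0.2] shift [ 0.4 -6.1  0.2] pos [ 517.  -238.5   93. ]
```

Request:
send_rows(rows=[1,0,-0.003,0,0,0,0,1,0,-0.003,0,0,0,0,1,0,-0.003,0,0,0,0,1,0,-0.003,0,0,0,0,1,0,0,0,0,0,0])

```text
clock: 34.9
position: [514.6, -241.1, 94.8]
tcp_rot: [1.998, 2.406, 0.005]
contact_force: [7.1, 0.3, 6.5]
gripper_width: 13.6
gripper_force: 110.8
```

```bash
python3 blob.py|grep -v top;  python3 - <<'E'
from plan import *
y=P["tray"][2]
c=plan(*scoop_tcp(tr("tray",-48,-3,5),y))
E
```

```text
[ 514.6 -241.1   94.8] 34.9 [7.15 0.28 6.54]
scoop_pan [ 488. -249.   19.] px [[352. 296.]] [[408. 203.]]
side [384.1 234.8] area px 15.5625 wh [4.   5.25] G 139.0 if on tray floor [123. 119.] d pan [ 32. -62.]
side [353.5 241.5] area px 33.75 wh [4.75 9.75] G 141.0 if on tray floor [ 42. 135.] d pan [  1. -55.]
side [400.3 272.6] area px 15.4375 wh [5.25 4.  ] G 163.0 if on tray floor [85.  1.] d pan [ 48. -24.]
side [333.8 292. ] area px 18.8125 wh [6.   4.75] G 141.0 if on tray floor [-77.  26.] d pan [-18.  -4.]
side [339.5 298.1] area px 16.8125 wh [4.25 5.25] G 150.0 if on tray floor [-74.   6.] d pan [-12.   2.]
side [356.7 298.3] area px 17.5 wh [4.5  5.25] G 163.0 if on tray floor [-41. -12.] d pan [5. 2.]
side [342.8 305. ] area px 18.75 wh [4.75 5.25] G 166.0 if on tray floor [-76. -12.] d pan [-9.  9.]
turn [0.6 0.5 0.3] shift [2.1 2.8 1.8] pos [ 517.  -238.5   93. ]
```

Request:
send_rows(rows=[1,0,-0.003,0,0,0,0,1,0,-0.002,0,0,0,0,1,0,0,0,0,0,0,1,0,0.001,0,2.5,0,0,1,0,0.001,0,2.5,0,0,1,0,0.001,0,2.5,0,0,1,0,0.001,0,2.5,0,0,1,0,0.001,0,2.5,0,0,1,0,0.002,0,2.5,0,0,1,0,0.002,0,2.5,0,0,1,0,0.002,0,2.5,0,0,1,0,0,0,0,0,0])

```text
clock: 36.4
position: [526.6, -237.1, 91.8]
tcp_rot: [-1.856, -2.247, 0.382]
contact_force: [17.5, 4.2, 7.9]
gripper_width: 13.2
gripper_force: 112.2
```

```bash
python3 blob.py|grep -v top;  python3 - <<'E'
from plan import *
y=P["tray"][2]
c=plan(*scoop_tcp(tr("tray",-48,-3,5),y))
E
```

```text
[ 526.6 -237.1   91.8] 36.4 [17.5   4.22  7.89]
scoop_pan [ 476. -250.   29.] px [[347. 295.]] [[409. 207.]]
side [376.2 239.2] area px 2.875 wh [2.   1.75] G 111.0 if on tray floor [ 96. 115.] d pan [ 29. -56.]
side [399.8 274.3] area px 7.375 wh [3.75 3.5 ] G 101.0 if on tray floor [81. -2.] d pan [ 52. -21.]
side [329.1 287.5] area px 16.0 wh [4.25 4.75] G 166.0 if on tray floor [-80.  41.] d pan [-18.  -7.]
side [335.8 293.4] area px 15.6875 wh [4.5 4.5] G 166.0 if on tray floor [-74.  21.] d pan [-12.  -2.]
side [355.7 298.3] area px 18.6875 wh [4.75 6.5 ] G 161.0 if on tray floor [-43. -11.] d pan [8. 3.]
side [339.4 299.9] area px 17.375 wh [4.5 5. ] G 166.0 if on tray floor [-76.   2.] d pan [-8.  5.]
turn [-18.7   0.6   0.5] shift [ 0.3 -9.4 -0.9] pos [ 517.  -238.5   93. ]
```

```bash
cat > inscoop.py <<'E'
from plan import *
def inscoop(c,uvs,zs=10):
    s=arm.sense();r=R.from_rotvec(s["tcp_rot"]);m=CM[c];f=200/np.tan(np.radians(m["vfov"]/2));W=np.array(m["world_from_camera"])
    for uv in uvs:
        d=W[:3,:3]@[(uv[0]-m["cx"])/f,-(uv[1]-m["cy"])/f,-1];o=W[:3,3]
        # scoop coords: tool local (tx,ty,tz)-> scoop (ty+OFF0, tx+OFF1, OFF2-tz)
        A=r.inv().apply(o-s["position"]);B=r.inv().apply(d)
        t=((OFF[2]-A[2])-zs)/B[2]
        q=A+t*B;print(uv,"scoop",np.round([q[1]+OFF[0],q[0]+OFF[1]],1),"world z",round(float((o+t*d)[2]),1))
if __name__=="__main__":
    import sys
    inscoop("side",eval(sys.argv[1]))
E
python3 inscoop.py "[(329.1,287.5),(335.8,293.4),(339.4,299.9),(355.7,298.3)]"
```

```text
(329.1, 287.5) scoop [-27.8  30.7] world z 36.1
(335.8, 293.4) scoop [-22.   11.9] world z 34.4
(339.4, 299.9) scoop [-24.2  -6.3] world z 35.2
(355.7, 298.3) scoop [ 15.5 -11.8] world z 22.6
```

Request:
send_rows(rows=[1,0,0.004,-0.002,0,0,0,1,0,0.006,-0.004,0,0,0,1,0,0.006,-0.006,3,0,0,1,0,0.004,-0.01,3,0,0,1,0,0,-0.014,3,0,0,1,0,0,-0.02,0,0,0,1,0,0,-0.025,0,0,0,1,0,0,-0.025,0,0,0,1,0,0,-0.02,0,0,0,1,0,0,-0.01,0,0,0,1,0,0,0,0,0,0])

```text
clock: 37.8
position: [595.5, -224.5, 203.9]
tcp_rot: [-1.772, -2.129, 0.554]
contact_force: [0.4, 0.3, -1.6]
gripper_width: 13.4
gripper_force: 111.5
```

```bash
python3 blob.py|grep -v top
python3 - <<'E'
from plan import *
s=arm.sense();print(s["joints"].round(2))
y=P["tumbler"][2]
# pour: lip at tumbler x=+15,y=0 ; 
def pour(tilt,lx=15,lz=110,ly=0,yaw=y):
    a=np.radians(tilt);L=np.array([36*np.cos(a),0,36*np.sin(a)])
    lip=tr("tumbler",lx,ly,lz);o=lip+R.from_euler("z",yaw).apply(L)
    return scoop_tcp(o,yaw,a)
c=plan(*pour(-12,15,150));
for t,lz in((0,125),(20,115),(40,105),(55,95)): c=plan(*pour(t,15,lz),c)
E
```

```text
[ 595.5 -224.5  203.9] 37.8 [ 0.35  0.25 -1.61]
scoop_pan [ 535. -239.  151.] px [[376. 245.]] [[416. 177.]]
side [377.3 236.6] area px 16.75 wh [4.25 5.  ] G 161.0 if on tray floor [104. 122.] d pan [ 1. -9.]
side [383.2 242.3] area px 17.1875 wh [6. 4.] G 157.0 if on tray floor [106.  98.] d pan [ 7. -3.]
side [386.  247.8] area px 15.4375 wh [4. 5.] G 159.0 if on tray floor [101.  80.] d pan [10.  2.]
side [400.4 272.7] area px 14.625 wh [5. 4.] G 165.0 if on tray floor [85.  1.] d pan [24. 27.]
[-0.1   0.72  0.57  1.09 -0.08  1.84  0.6 ]
turn [-17.   -1.6  -5. ] shift [442.  153.2 -52.7] pos [629.4 245.3 222.6]
turn [-12.   0.   0.] shift [  0.  -16.9   9.6] pos [613.1 240.7 213. ]
turn [-20.   0.   0.] shift [ -0.  -29.6 -18. ] pos [580.4 231.4 219.8]
turn [-20.   0.  -0.] shift [  0.  -32.6 -19.8] pos [544.1 221.2 214. ]
turn [-15.  -0.   0.] shift [  0.  -28.8 -14. ] pos [517.2 213.6 198.5]
```

```bash
python3 inscoop.py "[(377.3,236.6),(383.2,242.3),(386,247.8)]"; python3 blob.py|grep top;python3 - <<'E'
import numpy as np
im=np.load("b_side.npy")
for y in range(230,268,2): print(y,' '.join("%3d%+2d"%(im[y,x,1],np.clip(im[y,x,1]-im[y,x,0],-9,9)) for x in range(364,408,2)))
E
```

```text
(377.3, 236.6) scoop [33.8 33.1] world z 132.1
(383.2, 242.3) scoop [36.2 14.6] world z 131.0
(386, 247.8) scoop [29.  -3.2] world z 134.5
top [433.4 130.2] area px 6.125 wh [3.  2.5] G 99.0 if on tray floor [ 132. -124.] d pan [ 17. -47.]
top [425.8 166.8] area px 15.0 wh [5.   3.75] G 159.0 if on tray floor [ 36. -79.] d pan [ 10. -11.]
top [411.8 170.5] area px 13.0625 wh [4.  4.5] G 144.0 if on tray floor [ 34. -39.] d pan [-4. -7.]
top [418.9 169.8] area px 12.5625 wh [4.   3.75] G 165.0 if on tray floor [ 32. -58.] d pan [ 3. -8.]
230  74-3  72-4  73-1  71-4  71-3  70-3  69-4  67-3  75-3 101-4 101-3 100-4  99-9 101-9 101-9 101-9  97-9  93-9  71-9  73-9  97-9 111-8
232  73-3  71-2  72-3  73-2  72-3  71-3  71-5  71-4  99-4 101-5 103-4 101-6 100-9 100-9 102-9  98-9  94-9  78-9  67-9  78-9 107-7 107-7
234  71-2  69-3  69-4  70-3  71-3  88-3 137-2 120-3 101-4  98-5 100-4 102-5  87-9 101-9  99-9  94-9  92-9  68-9  72-9 104-5 104-7 102-9
236  68-2  70-2  67-3  69-2  73-3 148-4 178+7 171+3 132-3  99-4 103-3  96-3  69-2  75-8  96-9  98-9  72-9  70-9  90-9 103-9 105-7 107-7
238 109-5  98
[... 1326 characters left out ...]
-4  47-9  51-9  47-9
258  95-9  63-9  77-9 127-4 125-5  91-4  73-3  73-1  71-1  69-3  69-3  71-2  71+0  70-3  70-2  72-2  74-3  72-1  60-9  53-9  48-9  51-9
260  41-9  41-9  42-9  87-8 102-4  73-1  71-3  72-2  71-3  73-2  70-3  71-1  69-2  72-1  71-1  71-3  70-2  70-6  47-9  49-9  52-9  47-9
262  44-9  44-9  40-9  46-9  71-8  63-6  64-7  66-8  67-7  65-7  67-8  74-9  76-9  77-9  69-4  70-5  72-5  51-9  47-9  47-9  51-9  59-9
264  43-9  38-9  46-9  48-9  45-9  41-9  44-9  46-9  51-9  58-9  82-9  59-9  57-9  59-9  48-9  47-9  48-9  50-9  48-9  47-9  53-9  71-9
266  43-9  47-9  47-9  44-9  42-9  42-9  43-9  76-9  90-9  91-9  85-9  55-9  55-9  57-9  54-9  48-9  46-9  51-9  49-9  49-9  65-9  67-9
```

Run:
```python
from inscoop import *
inscoop("top",[(411.8,170.5),(418.9,169.8),(425.8,166.8)])
```

```text
(411.8, 170.5) scoop [22.7  2.1] world z 138.4
(418.9, 169.8) scoop [ 20.4 -14.4] world z 139.6
(425.8, 166.8) scoop [ 24.8 -32.9] world z 137.5
```

Request:
send_rows(rows=[1,0,0,0,-5.7,-0.5,-1.7,1,0,0,0,-5.7,-0.5,-1.7,1,0,0,0,-5.6,-0.6,-1.6,1,0.012,0.004,-0.002,0,0,0,1,0.025,0.009,-0.004,0,0,0,1,0.037,0.013,-0.005,0,0,0,1,0.04,0.014,-0.005,0,0,0,1,0.04,0.014,-0.005,0,0,0,1,0.04,0.014,-0.005,0,0,0,1,0.04,0.014,-0.005,0,0,0,1,0.04,0.014,-0.005,0,0,0,1,0.04,0.014,-0.005,0,0,0,1,0.04,0.014,-0.004,0,0,0,1,0.037,0.013,-0.004,0,0,0,1,0.03,0.01,-0.002,0,0,0,1,0.015,0.005,-0.001,0,0,0,1,0.006,0.002,0,0,0,0,1,0,0,0,0,0,0])

```text
clock: 40.2
position: [631.0, 245.0, 222.3]
tcp_rot: [-1.815, -2.397, 0.253]
contact_force: [0.1, -0.1, -2.3]
gripper_width: 13.4
gripper_force: 111.4
```

```bash
cat > pour.py <<'E'
from plan import *
s=arm.sense();print(s["clock"],s["joints"].round(2))
y=P["tumbler"][2]
def pour(tilt,lx=15,lz=110,ly=0,yaw=y):
    a=np.radians(tilt);L=np.array([36*np.cos(a),0,36*np.sin(a)])
    lip=tr("tumbler",lx,ly,lz);o=lip+R.from_euler("z",yaw).apply(L)
    return scoop_tcp(o,yaw,a)
c=None
for t,lz in((-12,140),(0,125),(20,112),(40,100),(55,92),(62,90)): c=plan(*pour(t,15,lz),c)
E
python3 pour.py;python3 blob.py|grep side
```

```text
40.2 [-0.63  0.57  0.38  1.15 -0.2   1.67 -0.01]
turn [ 0.   0.1 -0.1] shift [0.7 0.5 9.8] pos [629.4 245.3 212.6]
turn [-12.   0.   0.] shift [  0.  -16.9  -0.4] pos [613.1 240.7 213. ]
turn [-20.   0.   0.] shift [ -0.  -30.6 -15.2] pos [580.4 231.4 216.8]
turn [-20.   0.  -0.] shift [  0.  -33.9 -18.2] pos [544.1 221.2 209. ]
turn [-15.  -0.   0.] shift [  0.  -27.1 -15.2] pos [517.2 213.6 195.5]
turn [-7.  0.  0.] shift [ -0.  -12.   -7.6] pos [505.3 210.2 188.4]
side [333.6 125.1] area px 16.875 wh [8.75 4.5 ] G 111.0 if on tray floor [286. 663.] d pan [ 7. -1.]
side [400. 273.] area px 18.875 wh [5.5  4.75] G 146.0 if on tray floor [84.  1.] d pan [ 73. 147.]
```

Request:
send_rows(rows=[1,0.001,0,0.01,0,0,0,1,0,-0.006,0,-4,0,0,1,0,-0.005,0,-4,0,0,1,0,-0.006,0,-4,0,0,1,0,-0.006,-0.003,-4,0,0,1,0,-0.006,-0.003,-4,0,0,1,0,-0.006,-0.003,-4,0,0,1,0,-0.006,-0.003,-4,0,0,1,0,-0.006,-0.003,-4,0,0,1,0,-0.007,-0.004,-4,0,0,1,0,-0.007,-0.003,-4,0,0,1,0,-0.007,-0.004,-4,0,0,1,0,-0.007,-0.003,-4,0,0,1,0,-0.006,-0.004,-4,0,0,1,0,-0.007,-0.004,-4,0,0,1,0,-0.007,-0.004,-4,0,0,1,0,-0.007,-0.004,-4,0,0,1,0,-0.006,-0.003,-3,0,0,1,0,0,0,0,0,0,1,0,0,0,0,0,0])

```text
clock: 42.5
position: [547.6, 227.9, 208.9]
tcp_rot: [1.478, 1.942, 0.925]
contact_force: [0.3, -0.4, -0.9]
gripper_width: 13.1
gripper_force: 111.6
```

```bash
python3 pour.py | tail -2
cat > pan.py <<'E'
from plan import *
print(arm.sense()["clock"])
for c in("side","top"):
    im=frame(c,3);k=4;big=cv2.GaussianBlur(cv2.resize(im,None,fx=k,fy=k,interpolation=cv2.INTER_CUBIC),(0,0),1.5)
    u0=proj(c,tr("tumbler",0,0,60))[0]
    b=((big[:,:,1]>120)&(big[:,:,1]-big[:,:,0]>-2.7)).astype(np.uint8)
    n,l,st,ce=cv2.connectedComponentsWithStats(b)
    for i in range(1,n):
        uv=ce[i]/k
        if 40<st[i,4]<3000 and np.hypot(*(uv-u0))<45:
            xy=ray(c,uv,53);q=T([0,0,-P["tumbler"][2]],[[xy[0]-P["tumbler"][0],xy[1]-P["tumbler"][1],0]])[0][:2]
            print(c,uv.round(1),"area",st[i,4]/16,"G",big[l==i][:,1].mean().round(),"in pan",q.round())
    for d in recognise(c,"stone0"): print(c,"net",np.round(d["centre"]),round(d["p"],2))
E
python3 pan.py
```

```text
turn [-15.  -0.   0.] shift [  0.  -27.1 -15.2] pos [517.2 213.6 195.5]
turn [-7.  0.  0.] shift [ -0.  -12.   -7.6] pos [505.3 210.2 188.4]
42.5
side net [305. 163.] 0.49
side net [302. 205.] 0.34
top [246.3 159.7] area 38.4375 G 121.0 in pan [ 58. -59.]
top net [242. 188.] 0.48
```

Run:
```python
import io,contextlib
with contextlib.redirect_stdout(io.StringIO()):
    from pour import *
print(s["joints"].round(2));plan(*pour(60,12,97));plan(*pour(60,12,102))
im=np.zeros(1)
f=frame("side",3)
for yy in range(126,172,2): print(yy,' '.join("%3d%+2d"%(f[yy,x,1],np.clip(f[yy,x,1]-f[yy,x,0],-9,9)) for x in range(284,340,2)))
```

```text
[-0.41 -0.3  -0.17  2.38  0.82  0.28 -1.04]
turn [-8.8  0.4 -0.1] shift [ -6.1 -33.7 -33.3] pos [505.8 210.3 197. ]
turn [-8.8  0.4 -0.1] shift [ -6.1 -29.4 -35.8] pos [505.8 210.3 202. ]
126 161+7 163+7 161+6 161+8 163+7 161+8 159+6 161+6 162+7 163+7 161+7 163+7 163+6 163+7 152+4  62-2  66-1  58-5  60-2  72-3  70-4  68-1  71-1  72-4  69-5  70-3  62-3  61-1
128 162+6 164+8 162+7 162+7 161+8 162+7 164+6 163+8 165+8 161+7 164+7 162+7 163+7 162+6  91-3  62-2  65-3  62-2  67-3  72-2  72-3  69-4  66-3  68-2  88-6  62-2  61-3  61-4
130 161+7 161+6 161+6 161+7 162+7 163+7 160+6 164+7 164+7 162+6 162+6 159+8 158+9 130+3  65-3  65-1  64+0  80-4 105-5  85-5  70-3  74-2  69-4  79-2  65-3  63-2  64-2  65-4
132 163+7 163+7 163+6 162+7 163+7 163+7 163+6 160+8 159+8 136+9 113+9 104+5 101+1  73+0  66+0  65+0  65-1 106-5 108-4  77-2  70-2  71-3  72-3  81-3  64-1  62-3  62-2 113+3
134 161+7 163+6 162+6 164+7 158+8 122+9 123+9 107+9 103+4 102+1 103-1 103+0 104+0  99+0  70-2  61-1  91-5 106-4 100-4  69-4  70-3  73-3  83-3  61-2  64-4  62-3  79+0 160+7
136 163+9 144+9 132+9 110+9 104+9 102+2  99-3 103+0 
[... 2343 characters left out ...]
  45-3  54+1
164  39+0  45-1  44+0  46+0  43-2  47-2 100+0 100+0 103+0 105+0 103+0 104+0  81+0  56+0  47+0  45-2  50+0  48-2  48+0  48+0  51-1  47-2  49+1  47+0  50+0  50+0  49-1  51+0
166  27+2  34+3  46+0  43+0  45-1  39-1  49+0  88+0 102+1  96-2  59+0  47+1  50+0  50+0  49+0  51+2  48-1  50+3  50-1  49+0  50+0  50+0  49+0  50+0  52+0  48-1  54+0  53+2
168  26+0  28+0  55+1  44-2  45+0  45-1  42+0  42+0  51+0  46+1  51-1  49+3  48+0  51-2  50+2  50+0  50+2  51+2  50+0  51-1  47+0  52+0  49+2  53+1  52+1  48+1  50+0  49-1
170  41+1  29+0  29+1  36+1  44+0  47+0  42+0  44+1  53+1  50+0  49+1  48+0  49+0  50+1  49-1  47-1  51-1  48+1  49+0  49+1  51+1  50+0  53-1  50+0  51+0  52+0  50+1  50+2
```

Run:
```python
from inscoop import *
s=arm.sense();r=R.from_rotvec(s["tcp_rot"])
def w(p): return s["position"]+r.apply([p[1]-OFF[1],p[0]-OFF[0],OFF[2]-p[2]])
for p in((-36,0,0),(-36,38,0),(-36,-38,0),(36,0,0),(28,0,60)):
    q=w(p);t=T([0,0,-P["tumbler"][2]],[[q[0]-P["tumbler"][0],q[1]-P["tumbler"][1],0]])[0];print(p,t[:2].round(),q[2].round(),proj("side",q)[0].round(),proj("top",q)[0].round())
f=frame("top",3)
for yy in range(160,216,2): print(yy,' '.join("%3d%+2d"%(f[yy,x,1],np.clip(f[yy,x,1]-f[yy,x,0],-9,9)) for x in range(200,262,2)))
```

```text
(-36, 0, 0) [42.  5.] 104.0 [322. 142.] [219. 169.]
(-36, 38, 0) [42. 43.] 104.0 [315. 136.] [204. 173.]
(-36, -38, 0) [ 41. -33.] 104.0 [329. 148.] [234. 165.]
(36, 0, 0) [87.  5.] 160.0 [335. 121.] [207. 146.]
(28, 0, 60) [35.  6.] 191.0 [320. 115.] [209. 164.]
160  84-5  74-5 100-9 118-9 117-9 117-9 119-9  84-9  57-7  70-5  82-5  94-5  83-6  95-6 109-6  76-5  54-2 118-2  98-1  79-1  56-1 121-1 120-2 121-1 120-1 109-1  33+0  56+1 152+4 159+4 159+4
162  59-4  70-4 101-9 117-9 119-9 116-9 117-9  83-9  56-7  70-5  90-6 108-7 108-7 109-6 110-7 102-6  44-3  37-1  33+0  34+0  33+0 113-1 120-1 120-2 120-2 119-2  52+0  33+0 130+3 159+4 159+4
164  44-3  70-5 102-9 118-9 119-9 115-9 116-9  83-9  56-7  69-5  92-5 108-7 108-6 109-6 107-7 107-6  67-4  39-3  32-1  33-1  32-1  91-1 119-2 119-2 119-2 120-1  82-1  32+0  99+3 159+4 158+3
166  43-3  75-5 107-9 119-9 121-9 115-9 115-9  82-9  56-6  70-4  69-5 105-7 105-6 106-6 105-7  90-5  84-5  42-2  35-1  72-1  89-2 101-2 119-2 119-3 120-1 120-2 105-1  33+0  57+1 159+3 159+3
168  56-3  52-3 111-9 118-9 121-9 115-9 114-9  83-9  53-7  67-4  67-5  85-5 
[... 3783 characters left out ...]
23+0  18+0  13+0  68-1  73-1  73-1  74+0 122-1 121-2 122-2 121-2 123-1 122-2 122-2 123-1 109-2  67-2 116-2 124-1 124-1 123-2 125-1
210  29+0  28+0  27+0  28+0  27+0  27+1  26+0  25+0  23-1  22+0  20+0  19+0  32+0  65-1  73-1  74-1 122-2 122-1 122-2 121-2 122-1 122-2 122-2 123-1 123-2 122-2 122-1 124-1 124-2 108-2  91-1
212  28+0  28+0  28+1  27+0  28+0  27+0  26+0  25+1  24+0  23+0  21+0  19+0  17+0  22+0  65-1  73+0  88-1 110-2 122-2 122-2 122-2 122-1 122-2 122-2 122-2 122-2 101-2  77-1  49+0  33+0  32+0
214  28+1  27+0  27+0  27+0  28+0  27+0  25+0  25+1  23+0  23+1  21+0  20+0  18+0  14+0  32+0  73-1  74+0  73-1  99-2 122-3 121-2 123-1 117-2  96-2  78+0  39-1  33+0  32+0  36-1  23-1  17+0
```

Request:
send_rows(rows=[1,0,0.006,0,4,0,0,1,0,0.006,0,6,0,0,1,0,0.009,0,7,0,0,1,0,0.009,0,7,0,0,1,0,0.009,0,7,0,0,1,0,0.009,0,7,0,0,1,0,0.009,0,7,0,0,1,0,0.009,0,7,0,0,1,0,0,0,0,0,0])

```text
clock: 44.1
position: [605.2, 244.2, 233.7]
tcp_rot: [-1.901, -2.493, 0.035]
contact_force: [-0.5, 0.3, -2.5]
gripper_width: 13.6
gripper_force: 111.4
```

```bash
python3 pan.py; python3 blob.py
python3 - <<'E'
from plan import *
print(arm.sense()["joints"].round(2))
y=P["mat"][2]
c=plan(*scoop_tcp(tr("mat",0,0,60),y));plan(*scoop_tcp(tr("mat",0,0,4),y),c)
E
```

```text
44.1
top [239.8 173.9] area 21.1875 G 123.0 in pan [ 27. -32.]
top [229.7 172.1] area 4.4375 G 157.0 in pan [39. -9.]
top [237.1 188. ] area 2.875 G 124.0 in pan [ -7. -16.]
top [233.3 195.2] area 3.8125 G 123.0 in pan [-22.  -1.]
[601.5 243.3 241.4] 44.5 [-0.39  0.21 -1.3 ]
scoop_pan [574. 233. 166.] px [[321. 123.]] [[212. 165.]]
side [400.3 272.6] area px 15.0 wh [5. 4.] G 150.0 if on tray floor [85.  1.] d pan [ 79. 149.]
top [396.6 156.9] area px 8.9375 wh [3.  3.5] G 166.0 if on tray floor [79. -7.] d pan [185.  -8.]
[-0.67  0.33  0.32  1.42 -0.1   1.43 -0.08]
turn [-0.8  0.3 11. ] shift [-262.1   68.8   91.9] pos [690.5 -12.8 148. ]
turn [0. 0. 0.] shift [ 0.  0. 56.] pos [690.5 -12.8  92. ]
```

Request:
send_rows(rows=[1,0,0,0,-0.8,0,5.5,1,-0.015,0.004,0,0,0,5.5,1,-0.034,0.009,0,0,0,0,1,-0.037,0.01,0,0,0,0,1,-0.037,0.01,0,0,0,0,1,-0.037,0.01,0.005,0,0,0,1,-0.037,0.01,0.015,0,0,0,1,-0.035,0.01,0.02,0,0,0,1,-0.02,0.005,0.025,0,0,0,1,-0.01,0.002,0.02,0,0,0,1,0,0,0.007,0,0,0,1,0,0,0,0,0,0])

```text
clock: 46.0
position: [692.5, -11.7, 147.3]
tcp_rot: [2.134, 2.304, -0.006]
contact_force: [-0.4, 0.6, -1.5]
gripper_width: 13.2
gripper_force: 111.4
```

```bash
python3 pan.py; python3 blob.py|head -4
python3 - <<'E'
from plan import *
y=P["mat"][2]
c=plan(*scoop_tcp(tr("mat",0,0,4),y))
f=frame("top",3)
for yy in range(160,212,2): print(yy,' '.join("%3d%+2d"%(f[yy,x,1],np.clip(f[yy,x,1]-f[yy,x,0],-9,9)) for x in range(200,256,2)))
E
```

```text
46.0
side net [401. 270.] 0.44
top [229.9 201.6] area 12.5625 G 159.0 in pan [-35.  12.]
top [218.9 205.3] area 14.4375 G 161.0 in pan [-36.  41.]
[693.6 -11.8 149.5] 46.4 [ 0.2   0.32 -1.33]
scoop_pan [665. -17.  73.] px [[384. 195.]] [[319. 135.]]
side [400.2 272.7] area px 16.5 wh [5.25 4.25] G 154.0 if on tray floor [85.  1.] d pan [16. 77.]
top [396.6 156.9] area px 8.9375 wh [3.  3.5] G 159.0 if on tray floor [79. -7.] d pan [77. 22.]
turn [ 0.   0.2 -0. ] shift [-0.1 -2.8 56.6] pos [690.5 -12.8  92. ]
160 167+4 166+3 166+3 166+4 166+3 166+3 166+4 164+3 152+2 141+0 127-2 125-2 124-2 125-1 124-2 124-3 125-2 125-2 104-1  84-1  60-1 127-2 128-1 128-1 127-1 115-2  36+0  60+1
162 166+3 166+4 166+4 166+4 161+3 148+1 134+0 123-2 124-2 125-1 124-1 125-2 124-2 124-1 119-2  97-3  79-1  42+0  36+0  37+0  35+0 120-1 127-1 126-2 126-2 126-2  56+0  36+0
164 166+4 156+3 143+1 128-1 123-2 123-2 122-3 123-2 124-2 125-1 124-2 116-1  94-2  61-1  35+0  35+0  35+0  36+0  36-1  36-1  36+0  97-1 126-2 126-2 126-2 127-2  88-1  35+0
166 127-1 124-2 123-1 122-2 122-2 123-2 123-2 123-3 104-2  85-1  51+0 
[... 3185 characters left out ...]
 130-2 130-2
204 124-2 124-2 125-1 125-1 120-2  44+0  29+0  30+0 130-4 165+2 161-1 119-5 117-2 117-2 117-4 139-4 129-2 125-1 128-2 128-2 128-2 129-2 129-2 129-1 129-2 128-2 129-2 130-2
206 137+0 124-2 123-2 124-2 124-2  82-1  30+0  29+0 119-5 164+2 160-1 120-5 121-2 125-2 128-2 129-1 128-2 128-2 128-2 128-2 128-3 128-2 129-2 130-1 110-2  93-3 124-2 130-2
208 152+2 123-2 123-2 123-1 124-2 112-2  37-1  28+0  80-2 136-4 129-2 127-2 126-3 127-2 128-2 129-1 129-1 128-2 129-2 128-2 129-2 128-2 129-2 130-1 115-2  71-2 122-1 130-2
210 160+3 123-2 123-1 123-2 125-1 119-1 107-1 118-2 126-2 125-1 125-2 127-2 126-3 127-2 127-2 128-1 128-1 128-2 129-3 128-2 129-2 129-2 129-2 129-2 130-2 129-3 129-1 130-1
```

All four stones show in the pan from the top, at (242,172), (230,201), (237,201) and (219,205), and the fifth is in the tray at (397,157). Now the scoop goes back on its mat.

Request:
send_rows(rows=[1,0,-0.003,0.02,0,0,0,1,0,0,0.02,0,0,0,1,0,0,0.01,0,0,0,1,0,0,0.005,0,0,0,1,0,0,0.002,0,0,0,1,0,0,0,0,0,0])

```text
clock: 47.45
position: [690.7, -13.0, 92.4]
tcp_rot: [2.133, 2.301, -0.003]
contact_force: [-0.0, -0.8, 0.5]
gripper_width: 13.6
gripper_force: 111.5
```

Run:
```python
from plan import *
s=arm.sense();print(s["position"],s["contact_force"],s["clock"])
c=plan(*scoop_tcp(tr("mat",0,0,3),P["mat"][2]))
```

```text
[690.68745647 -13.01186381  92.3818125 ] [-0.02192426 -0.76337117  0.50069479] 47.45
turn [ 0.1  0.2 -0. ] shift [ 0.2 -0.1  1.4] pos [690.5 -12.8  91. ]
```

Request:
send_rows(rows=[1,0,0,0.0015,0,0,0,0,0,0,0,0,0,0,0,0,0,0,0,0,0,0,0,0,0,0,0,0,0,0,0,0,0,0,0,0,0,0,-0.02,0,0,0,0,0,0,-0.035,0,0,0,0,0,0,-0.04,0,0,8.4,0,0,0,-0.02,0,0,8.4,0,0,0,0,0,0,0])

```text
clock: 48.45
position: [692.5, -12.7, 209.5]
tcp_rot: [2.444, 1.961, 0.006]
contact_force: [-0.1, -0.2, -0.9]
gripper_width: 85.2
gripper_force: 0.0
```

```bash
cat > g.py <<'E'
from scfit import *
s=arm.sense();print(s["position"].round(1),s["clock"],s["joints"].round(2))
imgs={c:frame(c,3) for c in("side","top")};np.savez("g0.npz",**imgs)
p,f=fit({"side":imgs["side"]},{"side":[tuple((q[0],q[1],q[2]+3) for q in t) for t in scmodel(0)]},[*P["mat"][:2],P["mat"][2]],(8,8,.1));print("scoop",p.round(2),"mat",P["mat"].round(2))
st=P["stand"]
# dark grip block: top face centroid & side centroid
for c in("top","side"):
    im=imgs[c];u=proj(c,tr("stand",0,0,89))[0].astype(int);k=6
    sub=im[u[1]-14:u[1]+15,u[0]-16:u[0]+17].max(2)
    big=cv2.resize(sub,None,fx=k,fy=k,interpolation=cv2.INTER_CUBIC)
    b=(big<62).astype(np.uint8);n,l,stt,ce=cv2.connectedComponentsWithStats(b)
    for i in range(1,n):
        if stt[i,4]>400:
            ys,xs=np.nonzero(l==i);w,v=np.linalg.eigh(np.cov(xs,ys));ctr=np.array(ce[i])/k-.5+[u[0]-16,u[1]-14]
            print(c,"dark",ctr.round(1),stt[i,4]/36,"axis",v[:,1].round(2),"xy@102",ray(c,ctr,102).round(1),"@89",ray(c,ctr,89).round(1))
    print(c,"net",[ (np.round(d["centre"],1).tolist(),round(d["p"],2),ray(c,d["centre"],89).round(1).tolist()) for d in place_of(c,"guard_grip")[:2]])
    for kn,yy in(("knuckle_left",42),("knuckle_right",-42)):
        print(c,kn,[ (np.round(d["centre"],1).tolist(),round(d["p"],2),ray(c,d["centre"],6).round(1).tolist()) for d in place_of(c,kn)[:2]],tr("stand",-16,yy,6).round(1))
E
python3 g.py
```

```text
[692.5 -12.7 209.5] 48.45 [-0.38  0.44  0.51  1.37 -0.21  1.38 -0.1 ]
scoop [ 6.6358e+02 -1.7790e+01  6.0000e-02] mat [ 6.6212e+02 -1.7570e+01  8.0000e-02]
top net []
top knuckle_left [] [465.6  72.3   6. ]
top knuckle_right [] [447.5  -9.7   6. ]
side dark [305.9 188.2] 479.22222222222223 axis [-0.94  0.33] xy@102 [470.1  36.9] @89 [474.5  52.7]
side dark [312.8 205.6] 33.80555555555556 axis [-0.94  0.33] xy@102 [467.1 -32.1] @89 [471.4 -17.8]
side net [([306.0, 192.3], 0.68, [470.0, 36.7])]
side knuckle_left [([305.1, 208.6], 0.67, [475.2, 68.0]), ([297.3, 225.6], 0.58, [437.0, 9.5])] [465.6  72.3   6. ]
side knuckle_right [([302.6, 227.3], 0.55, [448.5, -0.8])] [447.5  -9.7   6. ]
```

```bash
cat > gf.py <<'E'
from plan import *
f=np.load("f0.npz")
def dark(c,im,zc=89):
    u=proj(c,tr("stand",0,0,zc))[0].astype(int);k=8;x0,y0=u[0]-16,u[1]-16
    sub=im[y0:y0+33,x0:x0+33];big=cv2.resize(sub,None,fx=k,fy=k,interpolation=cv2.INTER_CUBIC)
    b=((big.max(2)<75)).astype(np.uint8);n,l,st,ce=cv2.connectedComponentsWithStats(b)
    for i in range(1,n):
        if st[i,4]>500:
            ys,xs=np.nonzero(l==i);r=cv2.minAreaRect(np.c_[xs,ys].astype(np.float32))
            B=(cv2.boxPoints(r)+.5)/k-.5+[x0,y0]
            print(c,"area",st[i,4]/64,"centre",(ce[i]/k-.5+[x0,y0]).round(2),"box",B.round(1).tolist(),"size",np.round(np.array(r[1])/k,1))
for c in("top","side"): dark(c,f[c])
# predicted silhouettes of grip block at stand pose
blk=[(x,y,z) for x in(-7,7) for y in(-22,22) for z in(76,102)]
for c in("top","side"):
    for d in((0,0,0),):
        p=P["stand"]+[d[0],d[1],d[2]]
        h=cv2.convexHull(proj(c,T(p,blk)).astype(np.float32));m=cv2.moments(h);print(c,"pred centroid",round(m["m10"]/m["m00"],2),round(m["m01"]/m["m00"],2),"area",round(m["m00"],1),"box",cv2.boxPoints(cv2.minAreaRect(h)).round(1).tolist(),"d/dx",(proj(c,T(p+[10,0,0],[[0,0,89]]))-proj(c,T(p,[[0,0,89]]))).round(2),"d/dy",(proj(c,T(p+[0,10,0],[[0,0,89]]))-proj(c,T(p,[[0,0,89]]))).round(2))
E
python3 gf.py
```

```text
top area 238.6875 centre [303.94 211.86] box [[291.9, 217.5], [295.3, 200.9], [314.7, 204.9], [311.3, 221.4]] size [19.8 16.9]
side area 571.609375 centre [305.98 187.74] box [[290.6, 177.6], [323.4, 177.6], [323.4, 210.4], [290.6, 210.4]] size [32.9 32.9]
side area 42.328125 centre [312.81 206.95] box [[309.3, 203.2], [315.7, 203.0], [316.0, 210.4], [309.6, 210.6]] size [7.5 6.4]
top pred centroid 303.41 209.2 area 116.8 box [[293.79998779296875, 210.60000610351562], [295.0, 204.3000030517578], [313.0, 207.8000030517578], [311.79998779296875, 214.10000610351562]] d/dx [[-0.09 -4.02]] d/dy [[-4.04  0.11]]
side pred centroid 307.83 194.34 area 113.2 box [[303.70001220703125, 185.10000610351562], [310.0, 184.39999389648438], [312.0, 203.5], [305.70001220703125, 204.1999969482422]] d/dx [[ 3.78 -0.74]] d/dy [[-1.11 -2.37]]
```

```bash
sed -i 's/b=((big.max(2)<75))/b=((big.max(2)<(85 if c=="top" else 45))\&(big[:,:,0]-big[:,:,2]<14))/; s/>500/>1200/' gf.py; python3 gf.py | grep -v pred
python3 - <<'E'
import numpy as np
f=np.load("f0.npz")
for c,ys,xs in(("top",range(198,224),range(286,324,2)),("side",range(180,214,2),range(296,320,1))):
    for y in ys: print(c,y,' '.join("%3d/%+3d"%(f[c][y,x].mean(),f[c][y,x,0]-f[c][y,x,2]) for x in xs))
E
```

```text
top area 96.84375 centre [302.86 210.22] box [[293.0, 210.8], [294.5, 205.0], [313.7, 210.0], [312.2, 215.8]] size [19.8  6. ]
side area 109.0 centre [295.3  184.67] box [[290.3, 177.6], [300.2, 177.3], [300.7, 195.8], [290.8, 196.1]] size [18.5  9.9]
side area 100.34375 centre [306.49 191.86] box [[303.1, 183.1], [310.2, 183.1], [310.2, 202.2], [303.1, 202.2]] size [19.1  7.1]
top 198 145/ +2 146/ -1 147/ -2 146/ -1 147/ -2 147/ -3 147/ -3 146/ -2 146/ +0 148/ -6 148/ -6 146/ -1 146/ -2 146/ -2 146/ -2 146/ -1 146/ -1 146/ -2 147/ -3
top 199 145/ +1 146/ -2 146/ -1 146/ -1 147/ -3 147/ -4 147/ -3 146/ -2 146/ +1 148/ -5 149/ -7 147/ -2 146/ -3 147/ -3 146/ +0 146/ -1 146/ -1 147/ -3 146/ -2
top 200 146/ -1 147/ -2 146/ +0 146/ -1 147/ -2 141/ +0 122/ +6 135/ +2 146/ +0 147/ -4 147/ -5 146/ -2 146/ -3 147/ -3 145/ +1 146/ -1 147/ -3 148/ -6 146/ -1
top 201 146/ -1 146/ +0 146/ -2 146/ -1 146/ -1 129/ +5  72/+32  95/+17 114/ +9 127/ +5 146/ -2 147/ -3 147/ -4 147/ -2 146/ -1 146/ -1 147/ -3 148/ -5 146/ +0
top 202 146/ +0 145/ +0 147/ -2 146/ -1 146/ +0 120/ +9  49/+49  49/+48  56/+44
[... 6157 characters left out ...]
9 143/ +3  86/ +5  58/+17  45/+37  49/+34  47/+37  46/+37  50/+31  74/+21 132/ +8 152/ +2 152/ +2
side 208 155/ +1 155/ +1 148/ +3 108/+10  82/+11  54/+28  45/+36  49/+37  45/+34  30/+21  49/+11 105/ +9 145/ +3  94/ +5  57/+16  46/+33  45/+36  46/+36  44/+35  46/+35  72/+21 127/ +9 154/ +3 154/ +3
side 210 155/ -1 156/ -2 156/ -5 157/ -2 142/ +2  73/+23  43/+37  50/+36  43/+35  27/+21  39/+15  89/ +8 145/ +2  95/ +3  55/+15  46/+34  45/+37  44/+35  45/+36  47/+33  61/+25 110/+14 153/ +1 155/ +0
side 212 155/ +1 154/ +3 154/ +3 145/ +3  71/+16  43/+30  43/+39  46/+35  42/+34  29/+20  25/+22  51/+11  82/ +4  65/ +3  32/+16  37/+43  47/+34  44/+38  47/+35  46/+32  44/+36  64/+24 115/+12 152/ +0
```

Run:
```python
from plan import *
c=plan([470.5,28.8,150],tool(-.245));plan([470.5,28.8,78],tool(-.245),c)
```

```text
turn [0.1 0.2 1.6] shift [ -13.2 -223.1   54.8] pos [470.5  28.8 150. ]
turn [0. 0. 0.] shift [ 0.  0. 72.] pos [470.5  28.8  78. ]
```

Request:
send_rows(newtons=40, rows=[0,-0.001,-0.012,0,0,0,1.6,0,-0.002,-0.03,0,0,0,0,0,-0.002,-0.037,0.005,0,0,0,0,-0.002,-0.037,0.01,0,0,0,0,-0.002,-0.037,0.01,0,0,0,0,-0.002,-0.035,0.01,0,0,0,0,-0.001,-0.022,0.01,0,0,0,0,-0.001,-0.011,0.01,0,0,0,0,0,-0.002,0,0,0,0,0,0,0,0,0,0,0])

```text
clock: 50.05
position: [471.2, 28.5, 150.3]
tcp_rot: [2.473, 1.931, -0.001]
contact_force: [-0.3, -0.4, 0.4]
gripper_width: 85.7
gripper_force: 0.0
```

Run:
```python
from plan import *
print(arm.sense()["joints"].round(2))
plan([470.5,28.8,78],tool(-.245))
```

```text
[-0.59 -0.03  0.47  1.98  0.02  1.18 -0.38]
turn [0.1 0.2 0. ] shift [ 0.2 -0.7 72.3] pos [470.5  28.8  78. ]
```

Request:
send_rows(newtons=40, rows=[0,0,-0.001,0.02,0,0,0,0,0,0,0.025,0,0,0,0,0,0,0.018,0,0,0,0,0,0,0.007,0,0,0,0,0,0,0.002,0,0,0,1,0,0,0,0,0,0,1,0,0,0,0,0,0,1,0,0,0,0,0,0,1,0,0,0,0,0,0,1,0,0,0,0,0,0,1,0,0,0,0,0,0,1,0,0,0,0,0,0])

```text
clock: 51.25
position: [470.5, 28.4, 78.3]
tcp_rot: [2.473, 1.93, -0.001]
contact_force: [0.5, -1.1, 2.8]
gripper_width: 12.7
gripper_force: 40.5
```

Run:
```python
from plan import *
s=arm.sense();c=(s["position"]+[0,0,147],R.from_rotvec(s["tcp_rot"]))
plan(tr("tumbler",-56,0,225),tool(P["tumbler"][2]),c)
```

```text
turn [  0.1   0.2 -29.8] shift [162.8  59.3   0.3] pos [483.3 201.3 225. ]
```

Request:
send_rows(newtons=80, rows=[1,0,0,-0.005,0,0,0,1,0,0,-0.015,0,0,0,1,0,0,-0.025,0,0,0,1,0,0,-0.03,0,0,0,1,0,0,-0.03,0,0,0,1,0,0,-0.025,0,0,0,1,0,0,-0.017,0,0,-6,1,0,0,0,0,0,-8,1,0,0,0,0,0,-8,1,0,0,0,0,0,-8,1,0,0,0,0,0,0])

```text
clock: 52.35
position: [468.9, 29.0, 224.3]
tcp_rot: [1.89, 2.507, -0.006]
contact_force: [0.2, -0.2, -1.7]
gripper_width: 11.5
gripper_force: 80.7
```

Run:
```python
from plan import *
s=arm.sense();print(s["position"],s["joints"].round(2))
plan(tr("tumbler",-56,0,225),tool(P["tumbler"][2]))
```

```text
[468.92008427  29.00423666 224.27470475] [-0.63 -0.09  0.48  1.88  0.05  1.34  0.12]
turn [-0.1  0.2  0.2] shift [161.8  60.7  -0.7] pos [483.3 201.3 225. ]
```

Travel to above the pins.

Request:
send_rows(rows=[1,0.012,0.004,0,0,0,0,1,0.024,0.009,0,0,0,0,1,0.03,0.012,0,0,0,0,1,0.03,0.012,0,0,0,0,1,0.03,0.012,0,0,0,0,1,0.022,0.008,0,0,0,0,1,0.01,0.003,0,0,0,0,1,0.004,0.001,0,0,0,0,1,0,0,0,0,0,0])

```text
clock: 53.25
position: [483.6, 201.3, 223.8]
tcp_rot: [1.891, 2.505, -0.006]
contact_force: [1.0, 0.2, -1.1]
gripper_width: 11.4
gripper_force: 80.7
```

```bash
cat > gu.py <<'E'
from plan import *
s=arm.sense();r=R.from_rotvec(s["tcp_rot"])
print(s["position"].round(1),s["clock"]);plan(tr("tumbler",-56,0,s["position"][2]),tool(P["tumbler"][2]))
imgs={c:frame(c,4) for c in("side","top")};np.savez("g1.npz",**imgs)
circ=lambda y,z:[((-16+9*np.cos(a),y+9*np.sin(a),z),(-16+9*np.cos(b),y+9*np.sin(b),z)) for a,b in zip(np.linspace(0,2*np.pi,13)[:-1],np.linspace(0,2*np.pi,13)[1:])]
def model(z):
    m=seg((-2,-55,z),(-2,55,z),(-2,55,z+70))+seg((-2,-55,z),(-2,-55,z+70))+seg((-2,-55,z+70),(-2,-24,z+70))+seg((-2,24,z+70),(-2,55,z+70))
    for y in(42,-42):
        m+=seg((-25,y,z),(-25,y,z+28))+seg((-16,y-9,z),(-16,y-9,z+28))+circ(y,z+28)
    return m
z=s["position"][2]-72
p0=[*s["position"][:2],P["tumbler"][2]]
best=None
for dz in(-2,0,2):
    p,f=fit({"side":imgs["side"]},{"side":model(z+dz)},p0,(6,6,.06))
    d=T([0,0,-P["tumbler"][2]],[[p[0]-P["tumbler"][0],p[1]-P["tumbler"][1],0]])[0]
    print("guard side fit dz",dz,p.round(2),round(f),"in tumbler",d[:2].round(1))
for l,y in(("knuckle_left",42),("knuckle_right",-42),("pin_left",42),("pin_right",-42)):
    e=proj("side",T(p0,[(-16,y,z)])) if l[0]=="k" else proj("side",tr("tumbler",-72,y,105))
    print(l,"pred",e.round(1),[(np.round(d["centre"],1).tolist(),round(d["p"],2)) for d in place_of("side",l)[:3]])
E
python3 gu.py
```

```text
[483.6 201.3 223.8] 53.25
turn [-0.1  0.3  0.1] shift [ 0.1 -0.4  0. ] pos [483.3 201.3 223.8]
guard side fit dz -2 [4.8851e+02 2.1329e+02 2.9000e-01] -3072 in tumbler [-47.7  10.2]
guard side fit dz 0 [4.8773e+02 2.1008e+02 2.9000e-01] -3082 in tumbler [-49.3   7.3]
guard side fit dz 2 [4.8690e+02 2.0669e+02 2.9000e-01] -3092 in tumbler [-51.    4.2]
knuckle_left pred [[281.  132.8]] [([284.1, 130.6], 0.81)]
knuckle_right pred [[296.5 146.4]] [([292.9, 144.7], 0.67), ([294.2, 137.4], 0.19)]
pin_left pred [[281.8 147.1]] [([394.4, 186.3], 0.68), ([281.3, 146.3], 0.62)]
pin_right pred [[296.9 160.9]] [([297.4, 158.7], 0.72), ([337.9, 210.1], 0.19)]
```

```bash
cat > gu2.py <<'E'
import io,contextlib
from plan import *
src=open("gu.py").read();exec(src[src.index("circ="):src.index("z=s[")])
s=arm.sense();z=s["position"][2]-72;f=np.load("g1.npz");im=f["side"]
p0=[*s["position"][:2],P["tumbler"][2]]
for dz in(3,5,7,9):
    p,c=fit({"side":im},{"side":model(z+dz)},p0,(6,6,.04))
    d=T([0,0,-P["tumbler"][2]],[[p[0]-P["tumbler"][0],p[1]-P["tumbler"][1],0]])[0];print(dz,p.round(2),round(c),d[:2].round(1))
for yy in range(104,166,2): print(yy,' '.join("%3d%+2d"%(im[yy,x,1],np.clip(im[yy,x,1]-im[yy,x,0],-9,9)) for x in range(268,312,1)))
print("pred plate corners",proj("side",T(p0,[(-2,-55,z),(-2,-55,z+70),(-2,55,z),(-2,55,z+70),(-16,-42,z),(-16,-42,z+28),(-16,42,z),(-16,42,z+28)])).round(1).tolist())
E
python3 gu2.py
```

```text
3 [4.8642e+02 2.0452e+02 2.9000e-01] -3099 [-52.1   2.3]
5 [4.8512e+02 1.9907e+02 2.8000e-01] -3109 [-54.8  -2.6]
7 [4.8433e+02 1.9568e+02 2.8000e-01] -3121 [-56.5  -5.7]
9 [4.8352e+02 1.9219e+02 2.8000e-01] -3134 [-58.2  -8.8]
104 160+7 161+6 161+6 159+6 160+6 162+6 160+6 161+6 160+7 163+7 161+8 161+6 160+7 160+6 160+5 163+7 134+5  49+3  17+0  20+1  26+2  33+0  52+0  56+0  34+0  14+0  18+2  13+1  25-1  51+0  49+0  55+2 122+6 161+6 162+7 163+7 160+5 160+7 160+7 161+7 160+6 162+8 162+7 161+6
106 160+6 159+6 162+7 160+6 160+6 159+6 161+7 160+7 162+7 160+7 160+6 160+7 161+6 156+7 125+3 121+2 140+6  75+3  25+0  18+0  24+3  32+1  54+0  57-1  36+0  18+3  19+2  17+3  17-2  47+1  71+2 114+5 158+6 160+7 160+5 159+7 161+7 161+6 160+7 160+6 160+7 159+6 161+7 161+8
108 159+6 161+7 160+6 161+8 160+7 160+6 160+7 161+7 162+7 161+6 161+6 160+6 162+7 156+7 105+2  70-2  80-3  88-1  58-1  26+1  16+2  29+1  56+0  56+1  35-2  19-2  16+2  20+2  12+0  26-3  84+3 157+6 163+7 162+7 161+6 161+7 160+6 160+7 160+6 161+7 160+7 162+6 160+7 160+7
110 161+7 160+7 160+5 161+7 161+6 159+6 159+6 160+7 160+6 162+6 161+
[... 6883 characters left out ...]
99+0 100+0 103+0
162 160+6 160+6 162+6 163+6 162+7 155+6 100+3  46+0  38+0  43+0  43+0  41+0  39+0  37-1  40+0  42-1  44+0  45+0  41-1  42+0  44+2  41+0  43-1  41-1  50+0  76+0  98+0 100-1 102+0 101+0 101+0 101+0 100+0  99+0 100+0 102+0 102+0 100+1 101+1 104+1 103+0 102+2 102-1 100+1
164 161+6 162+6 163+7 161+5 162+7 158+7 127+6  54+0  39+0  43+0  46+0  42+0  44+1  30+1  25+2  34+0  39-1  41+0  40+0  42+0  47+2  42+0  45+0  41+0  47+2  41+1  47+0  70+0  97+1 101+0 103+1 102+0 102+0 101+0 103+0 103+0 102+1 102+0 100+0  97-1  78+0  76+1  57+1  48+0
pred plate corners [[303.6, 146.9], [303.0, 123.4], [283.1, 129.3], [281.7, 106.7], [296.5, 146.2], [296.2, 137.1], [281.1, 132.7], [280.5, 123.8]]
```

The side image shows both knuckles, at (297,137) and (281,123), within half a pixel of the prediction and in line with the pins at columns 296.5 and 281. I'll nudge by 1 mm and descend.

Request:
send_rows(rows=[1,0,-0.001,0.005,0,0,0,1,0,0,0.006,0,0,0,1,0,0,0.004,0,0,0,1,0,0,0.004,0,0,0,1,0,0,0.004,0,0,0,1,0,0,0,0,0,0])

```text
clock: 54.45
position: [482.5, 201.0, 200.3]
tcp_rot: [1.89, 2.506, -0.006]
contact_force: [-0.4, -0.2, -1.8]
gripper_width: 11.5
gripper_force: 80.7
```

Request:
send_rows(rows=[1,0,0,0.004,0,0,0,1,0,0,0.004,0,0,0,1,0,0,0.004,0,0,0,1,0,0,0,0,0,0])

```text
clock: 54.85
position: [482.6, 201.0, 188.3]
tcp_rot: [1.89, 2.506, -0.006]
contact_force: [-0.9, -0.6, -1.9]
gripper_width: 11.2
gripper_force: 80.6
```

Request:
send_rows(rows=[1,0,0,0.004,0,0,0,1,0,0,0.003,0,0,0,1,0,0,0.002,0,0,0,1,0,0,0,0,0,0])

```text
clock: 55.25
position: [482.8, 201.0, 179.7]
tcp_rot: [1.89, 2.506, -0.005]
contact_force: [-1.4, -0.7, -1.9]
gripper_width: 11.1
gripper_force: 80.7
```

Request:
send_rows(rows=[1,0,0,0.002,0,0,0,1,0,0,0.001,0,0,0,1,0,0,0,0,0,0])

```text
clock: 55.55
position: [483.6, 201.1, 178.1]
tcp_rot: [1.89, 2.505, -0.002]
contact_force: [-0.5, -1.0, 3.5]
gripper_width: 11.5
gripper_force: 81.5
```

Request:
send_rows(rows=[0,0,0,0,0,0,0,0,0,0,0,0,0,0,0,0,0,0,0,0,0,0,0,0,0,0,0,0,0,0,0,0,0,0,0,0,0,0,-0.02,0,0,0,0,0,0,-0.03,0,0,0,0,0,0,-0.03,0,0,0,0,0,0,-0.02,0,0,0,0,0,0,0,0,0,0])

```text
clock: 56.55
position: [484.5, 202.3, 280.3]
tcp_rot: [1.888, 2.504, 0.004]
contact_force: [0.9, 0.2, -0.9]
gripper_width: 85.5
gripper_force: 0.0
```

Run:
```python
from plan import *
src=open("gu.py").read();exec(src[src.index("circ="):src.index("z=s[")])
im={"side":frame("side",4)}
p,c=fit(im,{"side":model(105)},[*tr("tumbler",-56,0,0)[:2],P["tumbler"][2]],(6,6,.05))
print(T([0,0,-P["tumbler"][2]],[[p[0]-P["tumbler"][0],p[1]-P["tumbler"][1],0]])[0][:2].round(1),p[2]-P["tumbler"][2])
for l,y in(("knuckle_left",42),("knuckle_right",-42)):
    print(l,proj("side",tr("tumbler",-72,y,105)).round(1),[(np.round(d["centre"],1).tolist(),round(d["p"],2)) for d in place_of("side",l)[:2]])
print("grip pred",proj("side",tr("tumbler",-56,0,188)).round(1),[np.round(d["centre"],1).tolist() for d in place_of("side","guard_grip")[:2]])
print(arm.sense()["clock"],arm.sense()["contact_force"])
```

```text
[-52.5   4.6] -0.0032097181323004764
knuckle_left [[281.8 147.1]] [([283.1, 146.0], 0.93)]
knuckle_right [[296.9 160.9]] [([296.7, 160.1], 0.72)]
grip pred [[293.  126.1]] [[293.9, 126.7]]
56.9 [-0.09117606 -0.25757504  0.10234531]
```

The guard's knuckles and grip lie within about a pixel of the hung positions, so I'm handing in.

```bash
python3 -c "
from plant import order
print(order.job_done())"
```

```text
the job is handed in; nothing more can be done
None
```

I handed the job in at about 57 s. My last checks showed four stones in the tumbler pan with the fifth left in the tray, the scoop standing on the black mat and the guard hung on both pins; the hand-in returned no verdict, and I did not re-check the tin and spool.

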